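# Cycle a stopwatch button twice on the hand-cranked tester

### The arm

A 6-joint arm with a two-finger parallel gripper is mounted at the origin on the work surface. World frame = base frame: x ahead of the robot, y to its left, z up, the work surface at z = 0. Lengths are in m, angles in rad, forces in N, time in s.
With the tool pointing down it reaches from about 0.35 to 0.775 m from the base axis. Payload 5.5 kg.
Tool frame: the origin (TCP) lies midway between the tips of the shut fingers; the grasp point (between the pads) lies 19 mm behind it (env.tcp_to_grasp is the distance from the TCP to the grasp point, in m); z points along the fingers, y is the direction in which the jaws open and shut (so a half turn about z gives the same grasp; the last joint's range is limited). The gripper opens to 85 mm and grips with 20 to 120 N. Pads are 22 mm wide; open, the fingers measure 114 mm over their backs; the gripper's body (76 mm by 85 mm) begins 54 mm behind the grasp point. The pads swing forward as they close: fully open they stand 13 mm farther back than shut.
Start: joints at [-1.463, 0.313, 0.046, 1.304, 0, 1.431], TCP at [0.141, -0.557, 0.231] pointing down, gripper open.
Joint ranges: [-2.76, 2.76], [-0.86, 1.69], [-1.03, 1.26], [-2.2, 2.34], [-1.47, 1.5], [-3.14, 3.14]. Speed limits (rad/s): [2.57, 2.57, 3.14, 3.14, 3.14, 3.14].

### API

Orientations are given as a unit quaternion [w, x, y, z].
In Python, from workcell import get_state, viewer, hand_in, finder, env gives the robot as it stands.
- The arm moves only by the tool arm_command, never from a script. Its argument "motion" is a list of rows, each an object of numbers: "x", "y", "z": the shift along the tool's x, y, z in mm; "rx", "ry", "rz": the turn, a rotation vector about the tool's x, y, z in degrees; "hand": the closure, from -1 (fully open) to 1 (shut). A call has 1 to 10 rows; each row is the pose to reach, as a shift and turn from the pose commanded when the call began, along the tool's axes at that moment; what a row does not reach only later rows make up. A row lasts 1/8 s, in which the tool goes at most 62.5 mm and 10.7 degrees, less where a joint would pass 70% of its speed; a pose out of reach is approached as far as the arm can. A call with a gripper value outside its range is refused whole. The fingers move at their own pace and stop on an object; "force" is the grip in N (left out, the last holds). Time passes only in rows, so rows that repeat a pose let the fingers close. It gives the time, the measured TCP pose, the force and the opening at its end, in the units of the state.
- get_state(): the state, without advancing time (a new reading comes with each control period).
- viewer.read_camera(name): name is "side" or "top" or "wrist"; returns a dict with "image" (420x560x3 uint8, red, green, blue), "z_map" (420x560 float32, m along the optical axis (not along the pixel's ray), 0 where there is no reading), "intrinsics" (3x3 intrinsics, pixels), "rvec" (rotation vector, rad) and "tvec" (3), from world to camera coordinates, as OpenCV has them. Camera axes: x right, y down, z forward; pixel columns grow to the right and rows downward; lengths in m; the calibration is good to about 2 mm. The wrist camera is an equidistant fisheye: a pixel r from the principal point sees the ray r / f radians off the axis. A picture is of the moment at which its call begins.
- hand_in(): hands the job in, once; it reports no verdict.
Trained networks look in a picture, given as the dict that the camera call returned (one of the last four; its "shot" number tells which), for a name from the list of things; names that differ only in an ending like _2 or _b are one class to them, and where a whole thing is asked for, a point or a joint stands for the part that bears it (a point fixed in the world has none). Each returns a list of dicts, best first, with "score" (0 to 1); they miss things now and then, are a little off and sometimes report something else, mostly with a low value. They report only what shows in the picture. A call takes as long as a camera call.
- finder.find_in(picture, query): "at" ([column, row] in pixels, amid what is visible of it).
- finder.masks_of(picture, query): "region" (420x560 bool, what is visible of it) and "at" ([column, row] in pixels, amid what is visible of it).
The state is a dict: "clock": time; "joint_pos": joint angles; "qvel": joint speeds; "tau": joint torques, N m; "tcp_pos": TCP position; "orientation": TCP orientation; "wrist_force": force on the tool from outside, world axes, zero at the start; "ft_torque": the same for the moment, N m; "finger_gap": finger opening in m.
Only numpy, scipy, OpenCV 4.12 (cv2) and the standard library are available. Lean on these libraries where they do the work, as an engineer would, in place of code of your own. Each camera call takes 0.05 s, during which the arm holds its last target.

### The job

On the bench tester, gently push the carriage with the stopwatch fully home, then hold the crank's handle and turn the crank two full turns counter-clockwise (seen from above) at an even, unhurried pace, so that the plunger presses the stopwatch's button once a turn: no snatching forward or throwing back at the heavy point, and let the handle lead you round its own circle without forcing its slim pin in or out. Leave the crank parked with its handle pointing straight away from the stopwatch, the carriage still home, and the loupe, oil jar and screwdriver undisturbed.

Things in the scene. Friction and masses are not known exactly. Their poses are not given: they have to be found in the camera images.
- handle_mid (a point): Middle of the crank's upright wooden handle, 110 mm above the bench. The handle is a cylinder 22 mm across, 84 to 130 mm above the bench, that spins freely on its pin, so it can be held with the hand's yaw unchanged all the way round. The crank's arm, 20 mm wide, runs just below it (top 82 mm); the rest of the tester is at most 84 mm high. This point's axes mean nothing.
- pin (a joint): How far the handle's sprung pin is bent outward from the crank's axis, m (negative inward); 6 N per mm. More than 0.0025 either way (15 N) strains it. The pin is clamped in a slot of the arm, anywhere from 42 to 66 mm from the crank's vertical axis, so the circle's radius has to be found from the pull felt at the handle (or by eye).
- crank (a joint): Crank angle, rad, growing counter-clockwise seen from above, counting on past a turn; starts between -0.8 and 0.8. At 0 the handle points along the -y axis of carriage_post, straight away from the stopwatch, plunger drawn back; two turns end at 12.57. A snatch is over 6 rad/s, a throw back over 1.5 rad/s backwards; parked is within 0.6 rad.
- plunger (a joint): How far the sprung plunger stands out, m: 0 drawn back, 0.0145 out. An eccentric on the crank drives it: each turn the crank turns freely up to about 1.1 rad, then grows heavy (up to about 12 N at the handle), tops at 3.14 rad (handle towards the stopwatch), and from there to about 5.2 rad the spring drives the crank on as hard; let go in between, it snatches round or is thrown back.
- carriage_post (a point): Point on the axis of the carriage's upright black post, 54 mm above the bench; its x axis (level) is the way the carriage slides home, z up. The post is a cylinder 18 mm across, from 28 mm (the carriage's slab) to 70 mm above the bench; pinch it from above or push it. The slab is 80 mm wide, and the post stands at the middle of its width, 13 mm from its rear end.
- carriage (a joint): How far the carriage, with its 55 mm stopwatch, has slid home, m: 0 fully out, 0.060 home, where it meets a sprung buffer and the button stands before the plunger. Starts between 0 and 0.025; sliding friction about 2.5 N, stays where left. Home counts from 0.0585; best felt by the buffer's sudden 8 N.
- buffer (a joint): How far the carriage's end buffer is pressed in, m: it yields from 8 N on at 3 N per mm, and springs back to 0, leaving the carriage home. More than 0.004 (20 N) is ramming.
- button (a joint): Travel of the stopwatch's button along the tester's +y, m: 0 out, about 0.009 when fully pressed by the plunger; springs out by itself.
- loupe: Black eye loupe, 36 mm across, 34 mm tall, standing on the bench; origin at its foot. Bystander.
- oil_jar: Amber oil jar with a black cap, 44 mm across, 55 mm tall; origin at its foot. Bystander.
- driver: Screwdriver 130 mm long lying on the bench along its own x. Bystander.

How it is judged:
By the outcome, as a careful person would: the job done as asked, in the order asked, and still so for the second after the job is handed in, with the robot touching nothing.
It also fails if it takes over 72 s, if anything falls off the work surface, if the arm or the gripper's body presses on something with over 40 N, if the wrist force passes 120 N, or if a joint passes its speed limit or range.

## Working session

There is one attempt and no reset: what is moved stays moved. The work goes in short steps, Python scripts to look and compute and a tool call to move; the robot and the scene stay as the last step left them, time stands still between calls to the robot, and variables do not carry over. Pictures are saved under pics/ and viewed, and the job is handed in when it is done.

Besides the shell and the picture viewer there is one more tool, called after "Call:" as name(argument=value, ...) on one line, values as JSON. arm_command: Moves the arm, as the interface text tells. Its arguments: {"type":"object","properties":{"motion":{"type":"array","items":{"type":"object","properties":{"x":{"type":"number"},"y":{"type":"number"},"z":{"type":"number"},"rx":{"type":"number"},"ry":{"type":"number"},"rz":{"type":"number"},"hand":{"type":"number"}}}},"force":{"type":"number"}},"required":["motion"]}

```bash
mkdir -p pics; ls
cat > h.py <<'E'
import numpy as np, cv2
from workcell import get_state, viewer, hand_in, finder, env
def shot(n,f):
    p=viewer.read_camera(n); cv2.imwrite('pics/'+f,p['image'][:,:,::-1]); return p
def cam(p):
    R=cv2.Rodrigues(np.array(p['rvec'],float))[0]; return R,np.array(p['tvec'],float).ravel(),np.array(p['intrinsics'],float)
def w(p,u,v,z=None):
    R,t,K=cam(p); 
    d=np.linalg.inv(K)@[u,v,1]
    if z is None: return R.T@(d*p['z_map'][int(v),int(u)]-t)
    c=-R.T@t; r=R.T@d; return c+r*(z-c[2])/r[2]
E
python3 - <<'E'
from h import *
for n in ['top','side']:
    p=shot(n,n+'0.png')
    for q in ['handle_mid','carriage_post','loupe','oil_jar','driver']:
        r=finder.find_in(p,q)
        for a in r[:2]:
            u,v=a['at']; print(n,q,round(a['score'],2),[int(u),int(v)],w(p,u,v).round(4))
s=get_state(); print(s)
E
```

```text
pics
top handle_mid 0.53 [434, 193] [ 0.6025 -0.3892  0.0506]
top handle_mid 0.47 [335, 207] [ 0.551  -0.1358  0.1266]
top carriage_post 0.87 [252, 223] [0.5164 0.0593 0.0506]
top loupe 0.73 [140, 168] [0.6518 0.3498 0.0339]
top oil_jar 0.66 [433, 193] [ 0.6026 -0.3856  0.0567]
top oil_jar 0.62 [294, 196] [ 0.5932 -0.0427  0.0108]
top driver 0.78 [422, 274] [ 0.4034 -0.3652  0.0256]
side handle_mid 0.78 [305, 177] [ 0.5459 -0.1279  0.1158]
side carriage_post 0.6 [291, 255] [0.5022 0.0705 0.0451]
side loupe 0.82 [156, 343] [0.641  0.3689 0.0318]
side oil_jar 0.57 [323, 155] [ 0.5862 -0.384   0.0369]
side driver 0.72 [386, 178] [ 0.3971 -0.3519  0.0174]
{'clock': 0.6, 'joint_pos': array([-1.46258816e+00,  3.13200012e-01,  4.61027309e-02,  1.30362416e+00,
       -1.48042882e-05,  1.43119730e+00]), 'qvel': array([-1.56099982e-03,  2.78414468e-04,  2.24329900e-03, -8.19600801e-04,
        7.12757324e-05,  1.51005752e-03]), 'tau': array([-8.03953681e-04, -4.80150890e+01,  2.98663688e+01,  3.58004290e-04,
       -2.51769943e-04, -3.96019431e-07]), 'tcp_pos': array([ 0.1410255 , -0.55746962,  0.23132429]), 'orientation': array([ 3.73238430e-05,  9.92333764e-01,  1.23586809e-01, -7.98891794e-06]), 'wrist_force': array([ 0.27893792,  0.39813347, -0.39308946]), 'ft_torque': array([-0.00128438,  0.04198936, -0.01214717]), 'finger_gap': 0.08528254414499299}
```

View pics/top0.png

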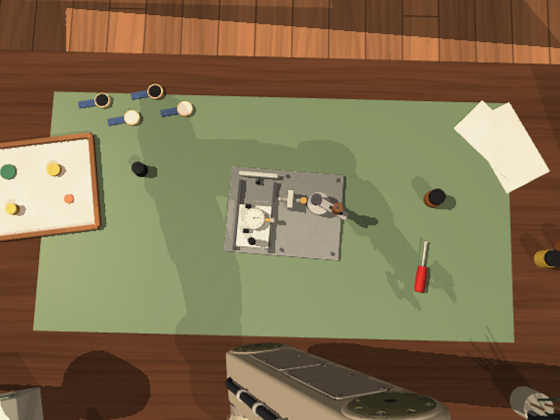

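View pics/side0.png

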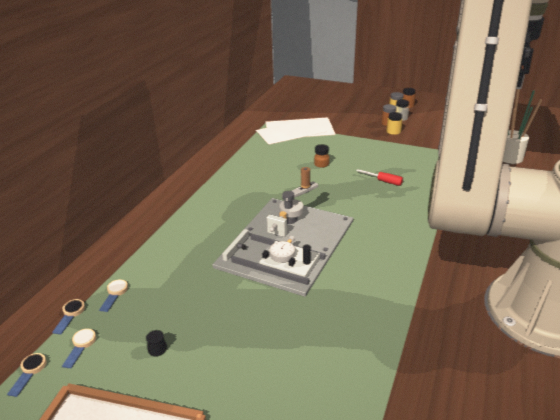

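Run:
```python
from h import *
p=viewer.read_camera('top')
im=p['image'][150:275,215:375,::-1]
cv2.imwrite('pics/topz.png',cv2.resize(im,None,fx=5,fy=4.8,interpolation=cv2.INTER_CUBIC))
for n,(u,v) in {'TL':(233,168),'TR':(344,176),'BR':(339,260),'BL':(225,250)}.items(): print(n,w(p,u,v,.02).round(4), w(p,u+(-2 if 'R' in n else 3),v+(-2 if 'B' in n else 3)).round(3))
np.save('z.npy',p['z_map'])
for q in ['handle_mid','carriage_post','pin','crank','plunger','carriage','button','buffer']:
    for a in finder.masks_of(p,q)[:2]:
        m=a['region']; v,u=np.nonzero(m)
        P=np.array([w(p,x,y) for x,y in zip(u,v)])
        print(q,round(a['score'],2),a['at'],m.sum(),np.median(P,0).round(4),P[:,2].max().round(3), (P.min(0)).round(3),P.max(0).round(3))
```

```text
TL [0.6613 0.1163 0.02  ] [0.656 0.11  0.009]
TR [ 0.6477 -0.1682  0.02  ] [ 0.642 -0.165  0.008]
BR [ 0.4333 -0.1578  0.02  ] [ 0.439 -0.154  0.009]
BL [0.4511 0.1283 0.02  ] [0.457 0.122 0.012]
handle_mid 0.5 [295.9, 198.0] 100 [ 0.5804 -0.0464  0.0446] 1.231 [ 0.389 -0.069  0.011] [ 5.930e-01 -1.000e-03  1.231e+00]
carriage_post 0.74 [253.9, 224.9] 1409 [0.5132 0.0576 0.0294] 1.231 [ 0.389 -0.021  0.01 ] [0.573 0.102 1.231]
pin 0.49 [337.7, 206.9] 78 [ 0.5505 -0.1373  0.1291] 0.135 [ 0.541 -0.149  0.099] [ 0.56  -0.129  0.135]
crank 0.64 [322.7, 204.4] 620 [ 0.5603 -0.1107  0.0805] 1.231 [ 0.389 -0.169  0.01 ] [ 0.6   -0.021  1.231]
crank 0.62 [295.9, 197.7] 102 [ 0.5803 -0.0475  0.0445] 1.231 [ 0.389 -0.069  0.009] [ 5.920e-01 -1.000e-03  1.231e+00]
plunger 0.48 [294.7, 197.8] 104 [ 0.5803 -0.0463  0.0442] 1.231 [ 0.389 -0.069  0.009] [ 5.930e-01 -1.000e-03  1.231e+00]
carriage 0.62 [254.0, 224.9] 1334 [0.5132 0.0581 0.0296] 1.231 [ 0.389 -0.021  0.011] [0.569 0.101 1.231]
```

View pics/topz.png

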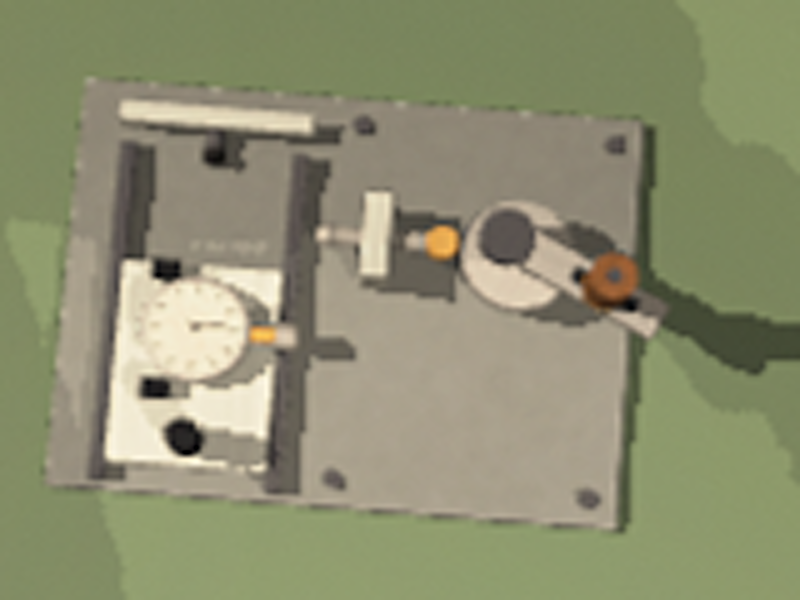

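Run:
```python
from h import *
p=shot('top','t2.png'); z=p['z_map']; R,t,K=cam(p)
V,U=np.mgrid[140:290,210:380]
Z=z[V,U]; d=np.stack([(U-K[0,2])/K[0,0],(V-K[1,2])/K[1,1],np.ones_like(Z)],-1)*Z[...,None]
P=(d-t)@R
h=P[...,2]
for nm,lo,hi,ub in [('handle',.122,.14,None),('high 74-92',.074,.095,None),('post 62-75',.06,.076,(240,262,228,250))]:
    m=(h>lo)&(h<hi)
    if ub: m&=(U>ub[0])&(U<ub[1])&(V>ub[2])&(V<ub[3])
    Q=P[m]; print(nm,m.sum(),Q.mean(0).round(4),Q.min(0).round(3),Q.max(0).round(3),U[m].mean().round(1),V[m].mean().round(1))
# height map image
hm=np.clip(h/0.14,0,1)*255
cv2.imwrite('pics/hm.png',cv2.resize(cv2.applyColorMap(hm.astype(np.uint8),cv2.COLORMAP_JET),None,fx=4.5,fy=4,interpolation=cv2.INTER_NEAREST))
print(w(p,251.8,241,.07),w(p,316.6,199.2,.084),w(p,337.4,208.8,.13))
for uv in [(253,217),(262,217),(268,217),(237,190),(276,190),(240,240),(272,240),(240,174),(316,199),(325,205),(290,199)]: print(uv,w(p,*uv).round(4))
print(R.T@-t)
```

```text
handle 70 [ 0.551  -0.1393  0.1296] [ 0.542 -0.149  0.124] [ 0.561 -0.13   0.134] 336.9 207.0
high 74-92 309 [ 0.5616 -0.1177  0.0818] [ 0.471 -0.172  0.074] [0.591 0.068 0.09 ] 325.9 205.3
post 62-75 44 [0.4743 0.0618 0.0686] [0.467 0.053 0.063] [0.482 0.07  0.075] 250.5 240.0
[0.47185615 0.05849036 0.07      ] [ 0.57550837 -0.09498317  0.084     ] [ 0.54687161 -0.14035146  0.13      ]
(253, 217) [0.5332 0.0592 0.0452]
(262, 217) [0.5338 0.037  0.0448]
(268, 217) [0.5367 0.0229 0.0237]
(237, 190) [0.6056 0.1046 0.0135]
(276, 190) [0.6089 0.0049 0.0092]
(240, 240) [0.4766 0.0909 0.0277]
(272, 240) [0.4799 0.0115 0.0102]
(240, 174) [0.6441 0.0969 0.0294]
(316, 199) [ 0.5765 -0.0937  0.0807]
(325, 205) [ 0.562  -0.1154  0.0836]
(290, 199) [ 0.5788 -0.0312  0.0563]
[ 0.38934397 -0.02096316  1.23146711]
```

View pics/hm.png

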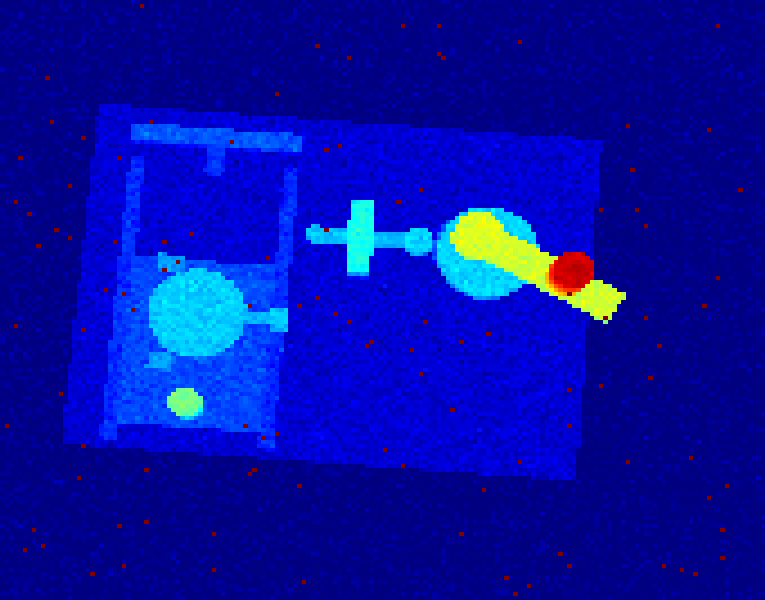

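Run:
```python
from h import *
p=viewer.read_camera('top'); z=p['z_map']; R,t,K=cam(p)
V,U=np.mgrid[140:290,210:380]
Z=z[V,U]; d=np.stack([(U-K[0,2])/K[0,0],(V-K[1,2])/K[1,1],np.ones_like(Z)],-1)*Z[...,None]
P=(d-t)@R; h=cv2.medianBlur(P[...,2].astype(np.float32),3)
m=(h>.006)&(h<.05)
Q=P[m]; Q=Q[(Q[:,2]<.05)]
print(m.sum(),cv2.minAreaRect((Q[:,:2]*1000).astype(np.float32)))
# slab (z .024-.034)
m=(h>.074)&(h<.092); Q=P[m];Q=Q[(Q[:,2]>.07)&(Q[:,2]<.095)&(Q[:,0]>.52)]
print('arm',cv2.minAreaRect((Q[:,:2]*1000).astype(np.float32)))
# wall (top) line: pca
m=(h>.02)&(V<180)&(V>165)&(U<280); Q=P[m]; Q=Q[abs(Q[:,2]-.03)<.015]; c=Q.mean(0); print('wall',len(Q),c, np.linalg.svd((Q-c)[:,:2],full_matrices=False)[2][0])
# left rail / right rail
for lo,hi in [(228,248),(265,285)]:
    m=(h>.017)&(h<.03)&(V<202)&(V>180)&(U>lo)&(U<hi);Q=P[m]; c=Q.mean(0); print('rail',len(Q),c,np.linalg.svd((Q-c)[:,:2],full_matrices=False)[2][0])
```

```text
9205 ((552.4428100585938, -20.410614013671875), (298.2271423339844, 221.88339233398438), 86.90168762207031)
arm ((558.2761840820312, -124.04837799072266), (98.56855773925781, 27.789438247680664), 56.84095001220703)
wall 184 [0.64477544 0.05323609 0.028278  ] [-0.04860987 -0.99881784]
rail 74 [0.601551   0.09864507 0.02303551] [-0.99817258  0.06042757]
rail 61 [0.5976994  0.01025882 0.04351337] [-0.99410991 -0.10837657]
```

Call:
arm_command(motion=[{"x": 38,"y": -31,"z": 3,"rz": -8,"hand": 1},{"x": 75,"y": -63,"z": 7,"rz": -16,"hand": 1},{"x": 113,"y": -94,"z": 10,"rz": -24,"hand": 1},{"x": 150,"y": -126,"z": 13,"rz": -32,"hand": 1},{"x": 188,"y": -157,"z": 17,"rz": -40,"hand": 1},{"x": 226,"y": -188,"z": 20,"rz": -48,"hand": 1},{"x": 263,"y": -220,"z": 23,"rz": -56,"hand": 1},{"x": 301,"y": -251,"z": 27,"rz": -64,"hand": 1},{"x": 339,"y": -282,"z": 30,"rz": -72.8,"hand": 1},{"x": 339,"y": -282,"z": 30,"rz": -72.8,"hand": 1}], force=40)

```text
invalid input at $.motion[0]: expected keys x, y, z, rx, ry, rz, hand
```

Call:
arm_command(motion=[{"x": 38,"y": -31,"z": 3,"rx": 0,"ry": 0,"rz": -8,"hand": 1},{"x": 75,"y": -63,"z": 7,"rx": 0,"ry": 0,"rz": -16,"hand": 1},{"x": 113,"y": -94,"z": 10,"rx": 0,"ry": 0,"rz": -24,"hand": 1},{"x": 150,"y": -126,"z": 13,"rx": 0,"ry": 0,"rz": -32,"hand": 1},{"x": 188,"y": -157,"z": 17,"rx": 0,"ry": 0,"rz": -40,"hand": 1},{"x": 226,"y": -188,"z": 20,"rx": 0,"ry": 0,"rz": -48,"hand": 1},{"x": 263,"y": -220,"z": 23,"rx": 0,"ry": 0,"rz": -56,"hand": 1},{"x": 301,"y": -251,"z": 27,"rx": 0,"ry": 0,"rz": -64,"hand": 1},{"x": 339,"y": -282,"z": 30,"rx": 0,"ry": 0,"rz": -72.8,"hand": 1},{"x": 339,"y": -282,"z": 30,"rx": 0,"ry": 0,"rz": -72.8,"hand": 1}], force=40)

```text
clock: 2.4
tcp_pos: [0.4017, -0.1984, 0.2012]
orientation: [-0.0, 0.723, 0.691, 0.0]
wrist_force: [-0.1, -0.1, -1.2]
finger_gap: -0.0002
```

Call:
arm_command(motion=[{"x": 40,"y": 1,"z": 0,"rx": 0,"ry": 0,"rz": 0,"hand": 1},{"x": 90,"y": 2,"z": 0,"rx": 0,"ry": 0,"rz": 0,"hand": 1},{"x": 140,"y": 3,"z": 20,"rx": 0,"ry": 0,"rz": 0,"hand": 1},{"x": 190,"y": 4,"z": 50,"rx": 0,"ry": 0,"rz": 0,"hand": 1},{"x": 230,"y": 5,"z": 85,"rx": 0,"ry": 0,"rz": 0,"hand": 1},{"x": 255,"y": 5.4,"z": 115,"rx": 0,"ry": 0,"rz": 0,"hand": 1},{"x": 263.7,"y": 5.4,"z": 140,"rx": 0,"ry": 0,"rz": 0,"hand": 1},{"x": 263.7,"y": 5.4,"z": 153,"rx": 0,"ry": 0,"rz": 0,"hand": 1},{"x": 263.7,"y": 5.4,"z": 156,"rx": 0,"ry": 0,"rz": 0,"hand": 1},{"x": 263.7,"y": 5.4,"z": 156,"rx": 0,"ry": 0,"rz": 0,"hand": 1}])

```text
clock: 3.65
tcp_pos: [0.4204, 0.0613, 0.0458]
orientation: [0.0, 0.726, 0.688, 0.0]
wrist_force: [0.7, -0.3, -0.3]
finger_gap: -0.0001
```

Run:
```python
from h import *
s=get_state(); print(s['tcp_pos'],s['qvel'].round(3))
p=shot('top','t3.png'); cv2.imwrite('pics/t3z.png',cv2.resize(p['image'][170:290,200:360,::-1],None,fx=5,fy=5,interpolation=cv2.INTER_CUBIC))
p=shot('wrist','w3.png')
s=get_state(); print(s['tcp_pos'],s['clock'])
```

```text
[0.42036701 0.06132459 0.04583294] [ 0.004 -0.008  0.006  0.004  0.001  0.001]
[0.42059216 0.06147906 0.0461231 ] 3.75
```

View pics/t3z.png

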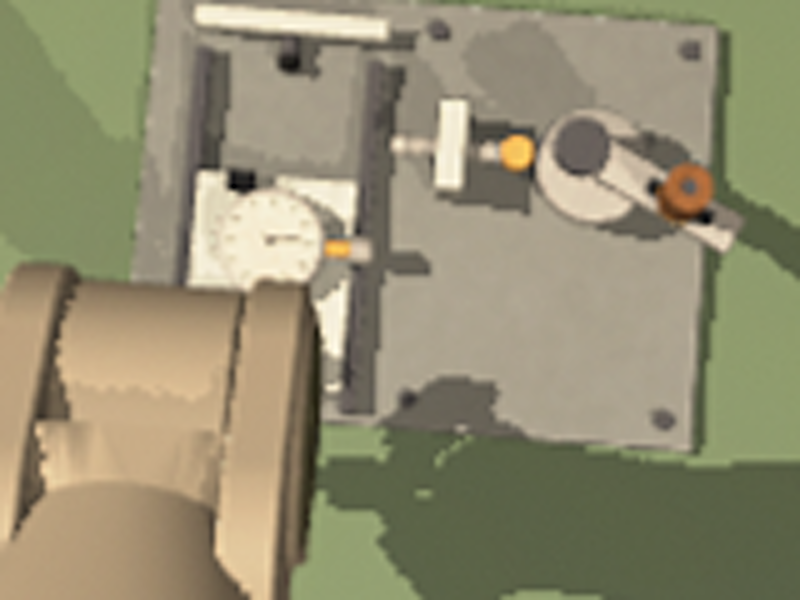

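View pics/w3.png

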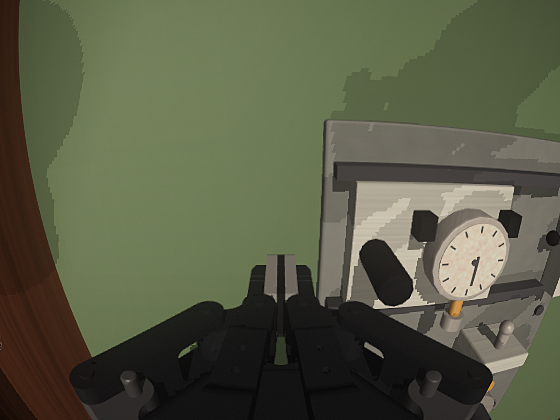

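Call:
arm_command(motion=[{"x": 1.5,"y": 4,"z": 0,"rx": 0,"ry": 0,"rz": 0,"hand": 1},{"x": 3,"y": 9,"z": 0,"rx": 0,"ry": 0,"rz": 0,"hand": 1},{"x": 3,"y": 14,"z": 0,"rx": 0,"ry": 0,"rz": 0,"hand": 1},{"x": 3,"y": 18,"z": 0,"rx": 0,"ry": 0,"rz": 0,"hand": 1},{"x": 3,"y": 22,"z": 0,"rx": 0,"ry": 0,"rz": 0,"hand": 1},{"x": 3,"y": 26,"z": 0,"rx": 0,"ry": 0,"rz": 0,"hand": 1},{"x": 3,"y": 30,"z": 0,"rx": 0,"ry": 0,"rz": 0,"hand": 1},{"x": 3,"y": 34,"z": 0,"rx": 0,"ry": 0,"rz": 0,"hand": 1},{"x": 3,"y": 38,"z": 0,"rx": 0,"ry": 0,"rz": 0,"hand": 1},{"x": 3,"y": 42,"z": 0,"rx": 0,"ry": 0,"rz": 0,"hand": 1}])

```text
clock: 5.0
tcp_pos: [0.4615, 0.0629, 0.0451]
orientation: [-0.0, 0.725, 0.688, -0.0]
wrist_force: [-2.7, 0.1, 1.0]
finger_gap: 0.0003
```

Call:
arm_command(motion=[{"x": 0,"y": 3,"z": 0,"rx": 0,"ry": 0,"rz": 0,"hand": 1},{"x": 0,"y": 6,"z": 0,"rx": 0,"ry": 0,"rz": 0,"hand": 1},{"x": 0,"y": 9,"z": 0,"rx": 0,"ry": 0,"rz": 0,"hand": 1},{"x": 0,"y": 12,"z": 0,"rx": 0,"ry": 0,"rz": 0,"hand": 1},{"x": 0,"y": 15,"z": 0,"rx": 0,"ry": 0,"rz": 0,"hand": 1},{"x": 0,"y": 18,"z": 0,"rx": 0,"ry": 0,"rz": 0,"hand": 1}])

```text
clock: 5.75
tcp_pos: [0.4798, 0.0619, 0.0452]
orientation: [-0.0, 0.725, 0.688, -0.0]
wrist_force: [-2.7, 0.1, -1.1]
finger_gap: -0.0001
```

Run:
```python
from h import *
p=shot('top','t4.png'); cv2.imwrite('pics/t4z.png',cv2.resize(p['image'][160:260,210:310,::-1],None,fx=6,fy=6,interpolation=cv2.INTER_CUBIC))
s=get_state(); print(s['tcp_pos'],s['clock'],s['wrist_force'])
```

```text
[0.48041085 0.06186027 0.04523228] 5.8 [-2.37330954 -0.55445954 -1.43606722]
```

View pics/t4z.png

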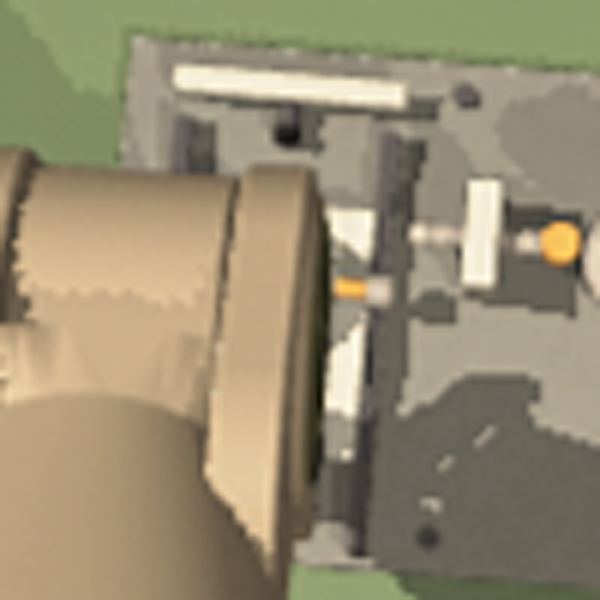

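Call:
arm_command(motion=[{"x": 0,"y": 2.5,"z": 0,"rx": 0,"ry": 0,"rz": 0,"hand": 1},{"x": 0,"y": 5,"z": 0,"rx": 0,"ry": 0,"rz": 0,"hand": 1},{"x": 0,"y": 7.5,"z": 0,"rx": 0,"ry": 0,"rz": 0,"hand": 1},{"x": 0,"y": 10,"z": 0,"rx": 0,"ry": 0,"rz": 0,"hand": 1},{"x": 0,"y": 12,"z": 0,"rx": 0,"ry": 0,"rz": 0,"hand": 1},{"x": 0,"y": 14,"z": 0,"rx": 0,"ry": 0,"rz": 0,"hand": 1},{"x": 0,"y": 15.5,"z": 0,"rx": 0,"ry": 0,"rz": 0,"hand": 1},{"x": 0,"y": 16.5,"z": 0,"rx": 0,"ry": 0,"rz": 0,"hand": 1}])

```text
clock: 6.8
tcp_pos: [0.4964, 0.061, 0.0452]
orientation: [0.0, 0.725, 0.688, -0.0]
wrist_force: [-3.0, -2.1, -0.9]
finger_gap: 0.0001
```

Call:
arm_command(motion=[{"x": 0,"y": 1,"z": 0,"rx": 0,"ry": 0,"rz": 0,"hand": 1},{"x": 0,"y": 2,"z": 0,"rx": 0,"ry": 0,"rz": 0,"hand": 1}])

```text
clock: 7.05
tcp_pos: [0.4983, 0.0609, 0.0453]
orientation: [0.0, 0.725, 0.688, -0.0]
wrist_force: [-3.1, -1.4, -1.2]
finger_gap: -0.0
```

Call:
arm_command(motion=[{"x": 0,"y": 1,"z": 0,"rx": 0,"ry": 0,"rz": 0,"hand": 1},{"x": 0,"y": 2,"z": 0,"rx": 0,"ry": 0,"rz": 0,"hand": 1}])

```text
clock: 7.3
tcp_pos: [0.5003, 0.0609, 0.0453]
orientation: [0.0, 0.725, 0.688, -0.0]
wrist_force: [-2.0, -1.1, -2.0]
finger_gap: -0.0002
```

Call:
arm_command(motion=[{"x": 0,"y": 1,"z": 0,"rx": 0,"ry": 0,"rz": 0,"hand": 1},{"x": 0,"y": 2,"z": 0,"rx": 0,"ry": 0,"rz": 0,"hand": 1}])

```text
clock: 7.55
tcp_pos: [0.5023, 0.0607, 0.0453]
orientation: [0.0, 0.725, 0.688, -0.0]
wrist_force: [-3.0, -1.6, -0.5]
finger_gap: 0.0001
```

Call:
arm_command(motion=[{"x": 0,"y": 0.7,"z": 0,"rx": 0,"ry": 0,"rz": 0,"hand": 1},{"x": 0,"y": 1.5,"z": 0,"rx": 0,"ry": 0,"rz": 0,"hand": 1}])

```text
clock: 7.8
tcp_pos: [0.5038, 0.0607, 0.0453]
orientation: [0.0, 0.725, 0.688, -0.0]
wrist_force: [-2.6, -2.1, -0.5]
finger_gap: -0.0001
```

Call:
arm_command(motion=[{"x": 0,"y": 0.7,"z": 0,"rx": 0,"ry": 0,"rz": 0,"hand": 1},{"x": 0,"y": 1.5,"z": 0,"rx": 0,"ry": 0,"rz": 0,"hand": 1}])

```text
clock: 8.05
tcp_pos: [0.5053, 0.0606, 0.0453]
orientation: [0.0, 0.725, 0.688, -0.0]
wrist_force: [-3.5, -0.8, -1.4]
finger_gap: -0.0001
```

Call:
arm_command(motion=[{"x": 0,"y": 0.7,"z": 0,"rx": 0,"ry": 0,"rz": 0,"hand": 1},{"x": 0,"y": 1.5,"z": 0,"rx": 0,"ry": 0,"rz": 0,"hand": 1}])

```text
clock: 8.3
tcp_pos: [0.5057, 0.0606, 0.0451]
orientation: [-0.001, 0.725, 0.688, -0.001]
wrist_force: [-6.1, -1.9, 2.5]
finger_gap: 0.0001
```

Call:
arm_command(motion=[{"x": 0,"y": 0.7,"z": 0,"rx": 0,"ry": 0,"rz": 0,"hand": 1},{"x": 0,"y": 1.5,"z": 0,"rx": 0,"ry": 0,"rz": 0,"hand": 1}])

```text
clock: 8.55
tcp_pos: [0.506, 0.0605, 0.0451]
orientation: [-0.001, 0.725, 0.688, -0.002]
wrist_force: [-9.9, -2.1, 5.9]
finger_gap: -0.0002
```

Call:
arm_command(motion=[{"x": 0,"y": 0.6,"z": 0,"rx": 0,"ry": 0,"rz": 0,"hand": 1},{"x": 0,"y": 1.2,"z": 0,"rx": 0,"ry": 0,"rz": 0,"hand": 1}])

```text
clock: 8.8
tcp_pos: [0.5063, 0.0605, 0.0451]
orientation: [-0.002, 0.725, 0.688, -0.002]
wrist_force: [-11.3, -0.9, 6.9]
finger_gap: 0.0
```

Run:
```python
from h import *
s=get_state(); print(s['tcp_pos'],s['clock'],s['wrist_force'])
p=shot('top','t5.png'); cv2.imwrite('pics/t5z.png',cv2.resize(p['image'][160:260,210:310,::-1],None,fx=6,fy=6,interpolation=cv2.INTER_CUBIC))
p=shot('wrist','w5.png')
s=get_state(); print(s['tcp_pos'],s['clock'],s['wrist_force'])
```

```text
[0.5063039  0.06050408 0.04508067] 8.8 [-11.32259336  -0.90696998   6.90546813]
[0.50630735 0.06053188 0.04507407] 8.9 [-11.34833809  -1.71873699   6.86032584]
```

View pics/t5z.png

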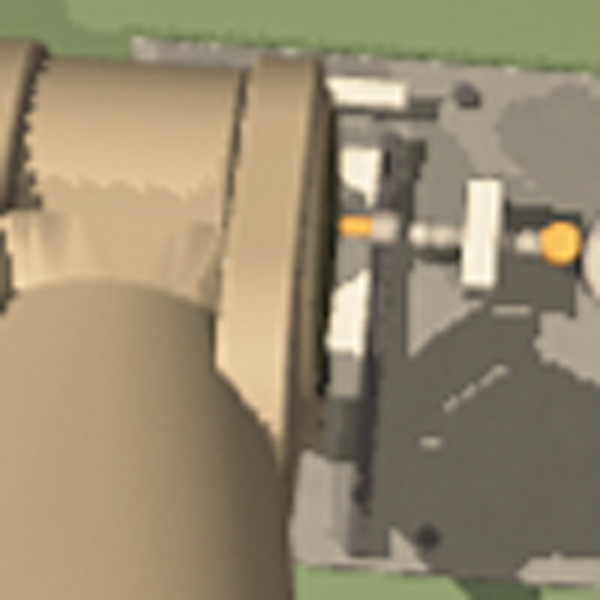

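View pics/w5.png

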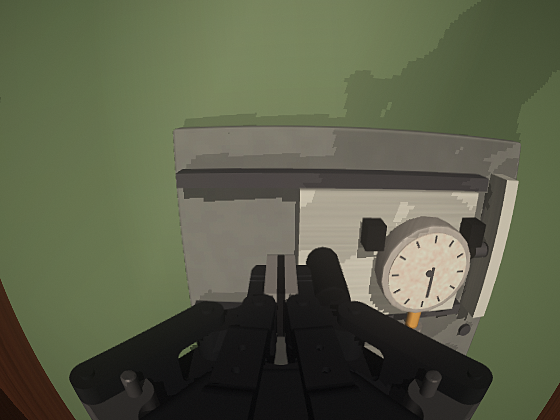

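Call:
arm_command(motion=[{"x": 0,"y": -3,"z": 0,"rx": 0,"ry": 0,"rz": 0,"hand": 1},{"x": 0,"y": -8,"z": 0,"rx": 0,"ry": 0,"rz": 0,"hand": 1},{"x": 0,"y": -16,"z": 0,"rx": 0,"ry": 0,"rz": 0,"hand": 1},{"x": 0,"y": -25,"z": -20,"rx": 0,"ry": 0,"rz": 0,"hand": 1},{"x": 0,"y": -30,"z": -60,"rx": 0,"ry": 0,"rz": 0,"hand": 1},{"x": -20,"y": -30,"z": -110,"rx": 0,"ry": 0,"rz": 0,"hand": 1},{"x": -60,"y": -15,"z": -150,"rx": 0,"ry": 0,"rz": 0,"hand": 0},{"x": -110,"y": 10,"z": -155,"rx": 0,"ry": 0,"rz": 0,"hand": -1},{"x": -160,"y": 30,"z": -155,"rx": 0,"ry": 0,"rz": 0,"hand": -1},{"x": -180,"y": 35,"z": -155,"rx": 0,"ry": 0,"rz": 0,"hand": -1}])

```text
clock: 10.15
tcp_pos: [0.5361, -0.1239, 0.2005]
orientation: [0.001, 0.726, 0.687, 0.0]
wrist_force: [-1.3, 0.4, 0.6]
finger_gap: 0.0724
```

Run:
```python
from h import *
p=shot('top','t6.png'); cv2.imwrite('pics/t6z.png',cv2.resize(p['image'][150:275,215:375,::-1],None,fx=5,fy=4.8,interpolation=cv2.INTER_CUBIC))
p=shot('wrist','w6.png')
s=get_state(); print(s['tcp_pos'],s['clock'],s['wrist_force'],s['orientation'],s['finger_gap'])
np.savez('w6.npz',**{k:np.array(v) for k,v in p.items()})
```

```text
[ 0.53523527 -0.12291419  0.20000874] 10.25 [-0.03913394 -0.22148609 -0.29441274] [1.40626472e-04 7.26358243e-01 6.87316285e-01 8.01849610e-05] 0.08496148393714435
```

View pics/t6z.png

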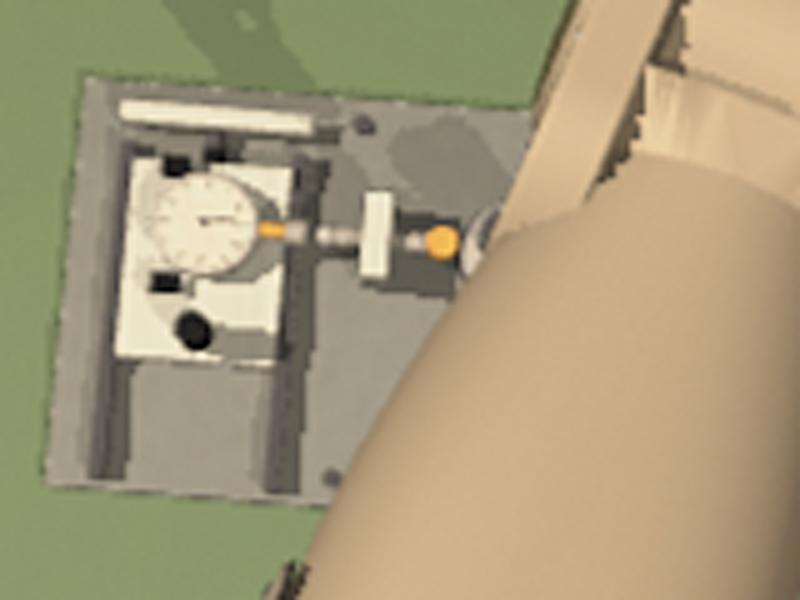

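View pics/w6.png

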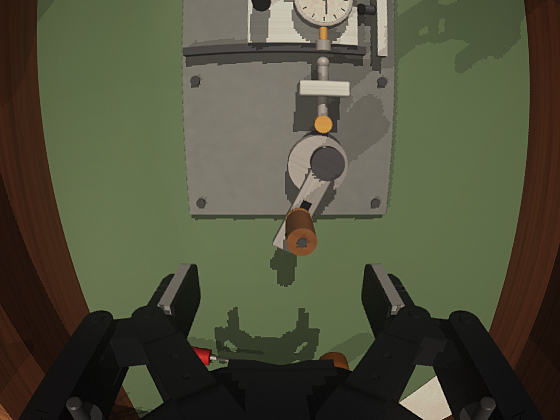

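```bash
cat >> h.py <<'E'
def wf(p,u,v,z=None):
    R,t,K=cam(p); x=(u-K[0,2])/K[0,0]; y=(v-K[1,2])/K[1,1]; th=np.hypot(x,y)
    d=np.array([x/th*np.sin(th),y/th*np.sin(th),np.cos(th)]); c=-R.T@t
    if z is None: return c+R.T@(d/d[2]*p['z_map'][int(v),int(u)])
    r=R.T@d; return c+r*(z-c[2])/r[2]
E
python3 - <<'E'
from h import *
p=dict(np.load('w6.npz'))
im=p['image'][130:290,230:390,::-1]; cv2.imwrite('pics/w6z.png',cv2.resize(im,None,fx=3.7,fy=3.7,interpolation=cv2.INTER_CUBIC))
R,t,K=cam(p);print(K, -R.T@t)
print('hub',wf(p,327,164,.084),wf(p,327,164),'handle',wf(p,302,242,.13),wf(p,302,242),wf(p,323,91,.05),wf(p,323,91))
E
```

```text
[[325.1922621    0.         280.50976944]
 [  0.         325.1922621  207.12923636]
 [  0.           0.           1.        ]] [ 0.54046651 -0.04407494  0.34251099]
hub [ 0.57581879 -0.09487332  0.084     ] [ 0.575842   -0.09490665  0.08383034] handle [ 0.55085918 -0.14160761  0.13      ] [ 0.55078695 -0.14092976  0.13147695] [ 0.57901068 -0.03473675  0.05      ] [ 0.57811629 -0.03495343  0.0567875 ]
```

View pics/w6z.png

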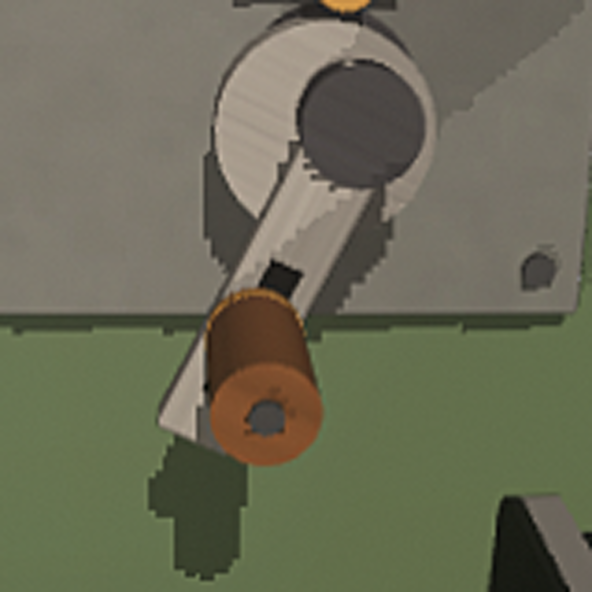

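Call:
arm_command(motion=[{"x": -8,"y": 8,"z": 10,"rx": 0,"ry": 0,"rz": 0,"hand": -1},{"x": -16.7,"y": 16.7,"z": 35,"rx": 0,"ry": 0,"rz": 0,"hand": -1},{"x": -16.7,"y": 16.7,"z": 65,"rx": 0,"ry": 0,"rz": 0,"hand": -1},{"x": -16.7,"y": 16.7,"z": 90,"rx": 0,"ry": 0,"rz": 0,"hand": -1},{"x": -16.7,"y": 16.7,"z": 105,"rx": 0,"ry": 0,"rz": 0,"hand": -1},{"x": -16.7,"y": 16.7,"z": 108,"rx": 0,"ry": 0,"rz": 0,"hand": -1},{"x": -16.7,"y": 16.7,"z": 108,"rx": 0,"ry": 0,"rz": 0,"hand": -0.3}])

```text
clock: 11.12
tcp_pos: [0.5512, -0.1385, 0.0928]
orientation: [0.0, 0.725, 0.689, 0.0]
wrist_force: [0.2, 0.0, -0.2]
finger_gap: 0.07
```

Run:
```python
from h import *
p=shot('wrist','w7.png')
s=get_state(); print(s['tcp_pos'],s['clock'],s['wrist_force'],s['finger_gap'])
```

```text
[ 0.5514413  -0.13876336  0.09319718] 11.175 [ 0.5012598   0.84366203 -0.14835107] 0.0627545094799845
```

View pics/w7.png

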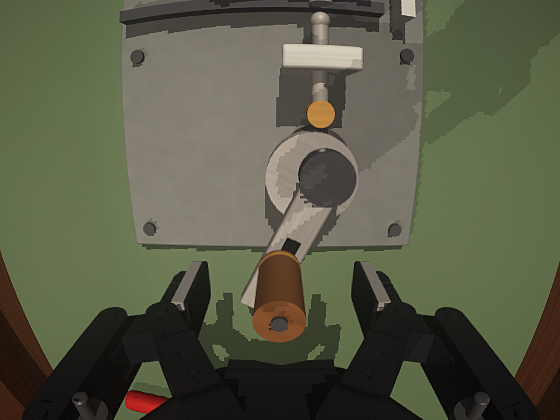

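Call:
arm_command(motion=[{"x": -1.5,"y": 0,"z": 0,"rx": 0,"ry": 0,"rz": 0,"hand": 0.2},{"x": -1.5,"y": 0,"z": 0,"rx": 0,"ry": 0,"rz": 0,"hand": 0.6},{"x": -1.5,"y": 0,"z": 0,"rx": 0,"ry": 0,"rz": 0,"hand": 1},{"x": -1.5,"y": 0,"z": 0,"rx": 0,"ry": 0,"rz": 0,"hand": 1},{"x": -1.5,"y": 0,"z": 0,"rx": 0,"ry": 0,"rz": 0,"hand": 1}], force=40)

```text
clock: 11.8
tcp_pos: [0.5511, -0.1407, 0.093]
orientation: [0.001, 0.725, 0.688, -0.0]
wrist_force: [-0.7, -1.5, 5.5]
finger_gap: 0.0207
```

Run:
```python
from h import *
p=shot('wrist','w8.png')
s=get_state(); print(s['tcp_pos'],s['clock'],s['wrist_force'],s['finger_gap'])
u,v=280,242
np.savez('w8.npz',**{k:np.array(q) for k,q in p.items()})
```

```text
[ 0.55107471 -0.14075366  0.09305416] 11.85 [-1.64935706 -0.97572647  7.03704078] 0.021248906444526847
```

View pics/w8.png

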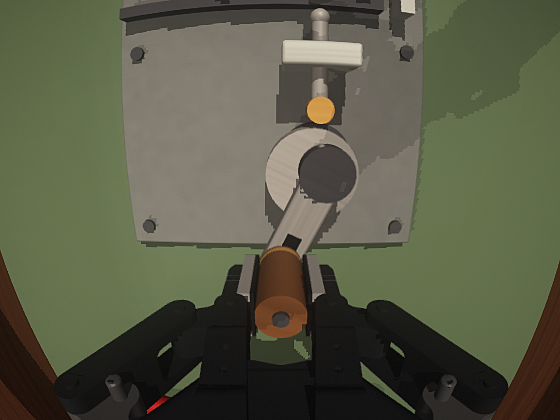

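```bash
cat > plan.py <<'E'
# usage: plan.py th_end n  [ramp] ; planner state in st.json : cmd pos (tester, mm rel. to first tcp), C, r, th
import json,sys,os,numpy as np
from h import *
ex=np.array([.9986,-.0523]); ey=np.array([.0523,.9986]); O=np.array([.55107,-.14075])
def tf(v): return np.array([v@ex,v@ey])
def log(st):
    s=get_state(); m=tf(s['tcp_pos'][:2]-O)*1000; f=tf(s['wrist_force'][:2])
    st['log'].append([*m,*f]); C=np.array(st['C']); d=m-C; th=np.arctan2(d[0],-d[1]); er=d/np.hypot(*d); et=np.array([-er[1],er[0]])
    print('t',round(s['clock'],2),'th_meas',round(th,3),'cmd',round(st['th'],3),'R',np.hypot(*d).round(2),'Fr(tool) %.1f Ft %.1f Fz %.1f'%(f@er,f@et,s['wrist_force'][2]),'z',s['tcp_pos'][2].round(4),'gap',s['finger_gap'].round(4))
def fit(st):
    L=np.array(st['log'])
    if len(L)<4: return
    from scipy.optimize import least_squares
    def res(p):
        d=L[:,:2]-p[:2]; n=np.hypot(d[:,0],d[:,1]); er=d/n[:,None]
        # force on tool f; force on handle -f ; bend = -f.er/6
        return np.r_[n+ (L[:,2:]*er).sum(1)/6-p[2], (p-np.array([22.4,47.5,52.5]))*0.15]
    p=least_squares(res,[22.4,47.5,52.5]).x; print('fit C,r',p.round(2),'res',np.abs(res(p)[:-3]).max().round(2))
if __name__=='__main__':
    st=json.load(open('st.json')) if os.path.exists('st.json') else dict(cmd=[0,0],C=[22.4,47.5],r=52.5,th=-.441,log=[])
    log(st); fit(st)
    if len(sys.argv)>1:
        for a in sys.argv[3:]:
            k,v=a.split('='); 
            if k=='r': st['r']=float(v)
            if k=='C': st['C']=[float(q) for q in v.split(',')]
        n=int(sys.argv[2]); e=float(sys.argv[1]); st_th=st['th']; ramp='ramp' in sys.argv; stop='stop' in sys.argv
        u=np.arange(1,n+1)/n
        if ramp: u=u**1.5
        if stop: u=1-(1-u)**1.5
        c0=np.array(st['cmd']); p0=np.array(st['C'])+st['r']*np.array([np.sin(st_th),-np.cos(st_th)])
        off=c0-p0; print('blend off',off.round(2))
        rows=[]
        for i,k in enumerate(u):
            th=st_th+(e-st_th)*k; p=np.array(st['C'])+st['r']*np.array([np.sin(th),-np.cos(th)])+off*(1-min(1,(i+1)/5))
            d=(p-c0).round(1); rows.append(d)
        st['cmd']=list(c0+rows[-1]); st['th']=e
        print(json.dumps([dict(x=float(d[1]),y=float(d[0]),z=0,rx=0,ry=0,rz=0,hand=1) for d in rows]))
    json.dump(st,open('st.json','w'))
E
python3 plan.py 0.0 10 ramp
```

```text
Traceback (most recent call last):
  File "plan.py", line 21, in <module>
    log(st); fit(st)
    ~~~^^^^
  File "plan.py", line 9, in log
    print('t',round(s['clock'],2),'th_meas',round(th,3),'cmd',round(st['th'],3),'R',np.hypot(*d).round(2),'Fr(tool) %.1f Ft %.1f Fz %.1f'%(f@er,f@et,s['wrist_force'][2]),'z',s['tcp_pos'][2].round(4),'gap',s['finger_gap'].round(4))
                                                                                                                                                                                                             ^^^^^^^^^^^^^^^^^^^^^
AttributeError: 'float' object has no attribute 'round'
```

```bash
sed -i "s/s\['finger_gap'\].round(4)/round(s['finger_gap'],4)/" plan.py; sed -i "s/for a in sys.argv\[3:\]:/for a in [q for q in sys.argv[3:] if '=' in q]:/" plan.py
python3 plan.py 0.0 10 ramp
```

```text
t 11.85 th_meas -0.441 cmd -0.441 R 52.52 Fr(tool) 1.6 Ft -1.0 Fz 7.0 z 0.0931 gap 0.0212
blend off [ 0.01 -0.02]
[{"x": -0.3, "y": 0.7, "z": 0, "rx": 0, "ry": 0, "rz": 0, "hand": 1}, {"x": -0.8, "y": 1.9, "z": 0, "rx": 0, "ry": 0, "rz": 0, "hand": 1}, {"x": -1.5, "y": 3.5, "z": 0, "rx": 0, "ry": 0, "rz": 0, "hand": 1}, {"x": -2.2, "y": 5.4, "z": 0, "rx": 0, "ry": 0, "rz": 0, "hand": 1}, {"x": -2.9, "y": 7.6, "z": 0, "rx": 0, "ry": 0, "rz": 0, "hand": 1}, {"x": -3.5, "y": 10.1, "z": 0, "rx": 0, "ry": 0, "rz": 0, "hand": 1}, {"x": -4.1, "y": 12.9, "z": 0, "rx": 0, "ry": 0, "rz": 0, "hand": 1}, {"x": -4.6, "y": 15.8, "z": 0, "rx": 0, "ry": 0, "rz": 0, "hand": 1}, {"x": -4.9, "y": 19.0, "z": 0, "rx": 0, "ry": 0, "rz": 0, "hand": 1}, {"x": -5.0, "y": 22.4, "z": 0, "rx": 0, "ry": 0, "rz": 0, "hand": 1}]
```

Call:
arm_command(motion=[{"x": -0.3,"y": 0.7,"z": -0.5,"rx": 0,"ry": 0,"rz": 0,"hand": 1},{"x": -0.8,"y": 1.9,"z": -1,"rx": 0,"ry": 0,"rz": 0,"hand": 1},{"x": -1.5,"y": 3.5,"z": -1.5,"rx": 0,"ry": 0,"rz": 0,"hand": 1},{"x": -2.2,"y": 5.4,"z": -1.5,"rx": 0,"ry": 0,"rz": 0,"hand": 1},{"x": -2.9,"y": 7.6,"z": -1.5,"rx": 0,"ry": 0,"rz": 0,"hand": 1},{"x": -3.5,"y": 10.1,"z": -1.5,"rx": 0,"ry": 0,"rz": 0,"hand": 1},{"x": -4.1,"y": 12.9,"z": -1.5,"rx": 0,"ry": 0,"rz": 0,"hand": 1},{"x": -4.6,"y": 15.8,"z": -1.5,"rx": 0,"ry": 0,"rz": 0,"hand": 1},{"x": -4.9,"y": 19.0,"z": -1.5,"rx": 0,"ry": 0,"rz": 0,"hand": 1},{"x": -5.0,"y": 22.4,"z": -1.5,"rx": 0,"ry": 0,"rz": 0,"hand": 1}])

```text
clock: 13.1
tcp_pos: [0.5728, -0.1466, 0.0934]
orientation: [-0.0, 0.725, 0.688, -0.0]
wrist_force: [-0.3, -3.4, -6.3]
finger_gap: 0.0209
```

```bash
python3 plan.py 0.66 10
```

```text
t 13.1 th_meas -0.007 cmd 0.0 R 52.16 Fr(tool) 3.4 Ft -0.1 Fz -6.3 z 0.0934 gap 0.0209
blend off [0. 0.]
[{"x": 0.1, "y": 3.5, "z": 0, "rx": 0, "ry": 0, "rz": 0, "hand": 1}, {"x": 0.5, "y": 6.9, "z": 0, "rx": 0, "ry": 0, "rz": 0, "hand": 1}, {"x": 1.0, "y": 10.3, "z": 0, "rx": 0, "ry": 0, "rz": 0, "hand": 1}, {"x": 1.8, "y": 13.7, "z": 0, "rx": 0, "ry": 0, "rz": 0, "hand": 1}, {"x": 2.8, "y": 17.0, "z": 0, "rx": 0, "ry": 0, "rz": 0, "hand": 1}, {"x": 4.1, "y": 20.3, "z": 0, "rx": 0, "ry": 0, "rz": 0, "hand": 1}, {"x": 5.5, "y": 23.4, "z": 0, "rx": 0, "ry": 0, "rz": 0, "hand": 1}, {"x": 7.1, "y": 26.4, "z": 0, "rx": 0, "ry": 0, "rz": 0, "hand": 1}, {"x": 9.0, "y": 29.4, "z": 0, "rx": 0, "ry": 0, "rz": 0, "hand": 1}, {"x": 11.0, "y": 32.2, "z": 0, "rx": 0, "ry": 0, "rz": 0, "hand": 1}]
```

Call:
arm_command(motion=[{"x": 0.1,"y": 3.5,"z": 0.3,"rx": 0,"ry": 0,"rz": 0,"hand": 1},{"x": 0.5,"y": 6.9,"z": 0.7,"rx": 0,"ry": 0,"rz": 0,"hand": 1},{"x": 1.0,"y": 10.3,"z": 0.7,"rx": 0,"ry": 0,"rz": 0,"hand": 1},{"x": 1.8,"y": 13.7,"z": 0.7,"rx": 0,"ry": 0,"rz": 0,"hand": 1},{"x": 2.8,"y": 17.0,"z": 0.7,"rx": 0,"ry": 0,"rz": 0,"hand": 1},{"x": 4.1,"y": 20.3,"z": 0.7,"rx": 0,"ry": 0,"rz": 0,"hand": 1},{"x": 5.5,"y": 23.4,"z": 0.7,"rx": 0,"ry": 0,"rz": 0,"hand": 1},{"x": 7.1,"y": 26.4,"z": 0.7,"rx": 0,"ry": 0,"rz": 0,"hand": 1},{"x": 9.0,"y": 29.4,"z": 0.7,"rx": 0,"ry": 0,"rz": 0,"hand": 1},{"x": 11.0,"y": 32.2,"z": 0.7,"rx": 0,"ry": 0,"rz": 0,"hand": 1}])

```text
clock: 14.35
tcp_pos: [0.6064, -0.1371, 0.0933]
orientation: [0.001, 0.725, 0.688, 0.0]
wrist_force: [1.1, -4.0, -3.6]
finger_gap: 0.0209
```

```bash
python3 plan.py 1.32 10
```

```text
t 14.35 th_meas 0.672 cmd 0.66 R 52.38 Fr(tool) 3.9 Ft -1.4 Fz -3.6 z 0.0933 gap 0.0209
blend off [ 0.01 -0.03]
[{"x": 2.2, "y": 2.7, "z": 0, "rx": 0, "ry": 0, "rz": 0, "hand": 1}, {"x": 4.6, "y": 5.2, "z": 0, "rx": 0, "ry": 0, "rz": 0, "hand": 1}, {"x": 7.2, "y": 7.5, "z": 0, "rx": 0, "ry": 0, "rz": 0, "hand": 1}, {"x": 9.9, "y": 9.7, "z": 0, "rx": 0, "ry": 0, "rz": 0, "hand": 1}, {"x": 12.7, "y": 11.7, "z": 0, "rx": 0, "ry": 0, "rz": 0, "hand": 1}, {"x": 15.7, "y": 13.5, "z": 0, "rx": 0, "ry": 0, "rz": 0, "hand": 1}, {"x": 18.7, "y": 15.1, "z": 0, "rx": 0, "ry": 0, "rz": 0, "hand": 1}, {"x": 21.9, "y": 16.5, "z": 0, "rx": 0, "ry": 0, "rz": 0, "hand": 1}, {"x": 25.1, "y": 17.7, "z": 0, "rx": 0, "ry": 0, "rz": 0, "hand": 1}, {"x": 28.5, "y": 18.7, "z": 0, "rx": 0, "ry": 0, "rz": 0, "hand": 1}]
```

Call:
arm_command(motion=[{"x": 2.2,"y": 2.7,"z": 0.2,"rx": 0,"ry": 0,"rz": 0,"hand": 1},{"x": 4.6,"y": 5.2,"z": 0.3,"rx": 0,"ry": 0,"rz": 0,"hand": 1},{"x": 7.2,"y": 7.5,"z": 0.3,"rx": 0,"ry": 0,"rz": 0,"hand": 1},{"x": 9.9,"y": 9.7,"z": 0.3,"rx": 0,"ry": 0,"rz": 0,"hand": 1},{"x": 12.7,"y": 11.7,"z": 0.3,"rx": 0,"ry": 0,"rz": 0,"hand": 1},{"x": 15.7,"y": 13.5,"z": 0.3,"rx": 0,"ry": 0,"rz": 0,"hand": 1},{"x": 18.7,"y": 15.1,"z": 0.3,"rx": 0,"ry": 0,"rz": 0,"hand": 1},{"x": 21.9,"y": 16.5,"z": 0.3,"rx": 0,"ry": 0,"rz": 0,"hand": 1},{"x": 25.1,"y": 17.7,"z": 0.3,"rx": 0,"ry": 0,"rz": 0,"hand": 1},{"x": 28.5,"y": 18.7,"z": 0.3,"rx": 0,"ry": 0,"rz": 0,"hand": 1}])

```text
clock: 15.6
tcp_pos: [0.6262, -0.1109, 0.0932]
orientation: [0.001, 0.726, 0.688, -0.001]
wrist_force: [0.9, -8.1, -2.5]
finger_gap: 0.021
```

```bash
python3 plan.py 1.98 10
```

```text
t 15.6 th_meas 1.307 cmd 1.32 R 52.89 Fr(tool) 3.4 Ft -7.4 Fz -2.5 z 0.0932 gap 0.021
fit C,r [22.65 48.05 53.34] res 0.07
blend off [0.04 0.03]
[{"x": 3.4, "y": 0.7, "z": 0, "rx": 0, "ry": 0, "rz": 0, "hand": 1}, {"x": 6.8, "y": 1.3, "z": 0, "rx": 0, "ry": 0, "rz": 0, "hand": 1}, {"x": 10.2, "y": 1.5, "z": 0, "rx": 0, "ry": 0, "rz": 0, "hand": 1}, {"x": 13.7, "y": 1.6, "z": 0, "rx": 0, "ry": 0, "rz": 0, "hand": 1}, {"x": 17.2, "y": 1.4, "z": 0, "rx": 0, "ry": 0, "rz": 0, "hand": 1}, {"x": 20.6, "y": 1.0, "z": 0, "rx": 0, "ry": 0, "rz": 0, "hand": 1}, {"x": 24.0, "y": 0.4, "z": 0, "rx": 0, "ry": 0, "rz": 0, "hand": 1}, {"x": 27.4, "y": -0.4, "z": 0, "rx": 0, "ry": 0, "rz": 0, "hand": 1}, {"x": 30.7, "y": -1.5, "z": 0, "rx": 0, "ry": 0, "rz": 0, "hand": 1}, {"x": 33.9, "y": -2.7, "z": 0, "rx": 0, "ry": 0, "rz": 0, "hand": 1}]
```

Call:
arm_command(motion=[{"x": 3.4,"y": 0.7,"z": 0,"rx": 0,"ry": 0,"rz": 0,"hand": 1},{"x": 6.8,"y": 1.3,"z": 0,"rx": 0,"ry": 0,"rz": 0,"hand": 1},{"x": 10.2,"y": 1.5,"z": 0,"rx": 0,"ry": 0,"rz": 0,"hand": 1},{"x": 13.7,"y": 1.6,"z": 0,"rx": 0,"ry": 0,"rz": 0,"hand": 1},{"x": 17.2,"y": 1.4,"z": 0,"rx": 0,"ry": 0,"rz": 0,"hand": 1},{"x": 20.6,"y": 1.0,"z": 0,"rx": 0,"ry": 0,"rz": 0,"hand": 1},{"x": 24.0,"y": 0.4,"z": 0,"rx": 0,"ry": 0,"rz": 0,"hand": 1},{"x": 27.4,"y": -0.4,"z": 0,"rx": 0,"ry": 0,"rz": 0,"hand": 1},{"x": 30.7,"y": -1.5,"z": 0,"rx": 0,"ry": 0,"rz": 0,"hand": 1},{"x": 33.9,"y": -2.7,"z": 0,"rx": 0,"ry": 0,"rz": 0,"hand": 1}])

```text
clock: 16.85
tcp_pos: [0.6266, -0.0775, 0.0934]
orientation: [0.002, 0.726, 0.688, -0.0]
wrist_force: [5.5, -10.3, -4.6]
finger_gap: 0.0212
```

```bash
python3 plan.py 2.64 10 C=22.65,48.05 r=53.34
```

```text
t 16.85 th_meas 1.947 cmd 1.98 R 53.42 Fr(tool) 1.9 Ft -11.5 Fz -4.6 z 0.0934 gap 0.0212
fit C,r [22.65 48.03 53.32] res 0.07
blend off [-0.99 -0.87]
[{"x": 3.4, "y": -1.3, "z": 0, "rx": 0, "ry": 0, "rz": 0, "hand": 1}, {"x": 6.6, "y": -2.8, "z": 0, "rx": 0, "ry": 0, "rz": 0, "hand": 1}, {"x": 9.7, "y": -4.5, "z": 0, "rx": 0, "ry": 0, "rz": 0, "hand": 1}, {"x": 12.7, "y": -6.4, "z": 0, "rx": 0, "ry": 0, "rz": 0, "hand": 1}, {"x": 15.6, "y": -8.5, "z": 0, "rx": 0, "ry": 0, "rz": 0, "hand": 1}, {"x": 18.1, "y": -11.0, "z": 0, "rx": 0, "ry": 0, "rz": 0, "hand": 1}, {"x": 20.5, "y": -13.6, "z": 0, "rx": 0, "ry": 0, "rz": 0, "hand": 1}, {"x": 22.6, "y": -16.4, "z": 0, "rx": 0, "ry": 0, "rz": 0, "hand": 1}, {"x": 24.6, "y": -19.3, "z": 0, "rx": 0, "ry": 0, "rz": 0, "hand": 1}, {"x": 26.4, "y": -22.3, "z": 0, "rx": 0, "ry": 0, "rz": 0, "hand": 1}]
```

Call:
arm_command(motion=[{"x": 3.4,"y": -1.3,"z": 0,"rx": 0,"ry": 0,"rz": 0,"hand": 1},{"x": 6.6,"y": -2.8,"z": 0,"rx": 0,"ry": 0,"rz": 0,"hand": 1},{"x": 9.7,"y": -4.5,"z": 0,"rx": 0,"ry": 0,"rz": 0,"hand": 1},{"x": 12.7,"y": -6.4,"z": 0,"rx": 0,"ry": 0,"rz": 0,"hand": 1},{"x": 15.6,"y": -8.5,"z": 0,"rx": 0,"ry": 0,"rz": 0,"hand": 1},{"x": 18.1,"y": -11.0,"z": 0,"rx": 0,"ry": 0,"rz": 0,"hand": 1},{"x": 20.5,"y": -13.6,"z": 0,"rx": 0,"ry": 0,"rz": 0,"hand": 1},{"x": 22.6,"y": -16.4,"z": 0,"rx": 0,"ry": 0,"rz": 0,"hand": 1},{"x": 24.6,"y": -19.3,"z": 0,"rx": 0,"ry": 0,"rz": 0,"hand": 1},{"x": 26.4,"y": -22.3,"z": 0,"rx": 0,"ry": 0,"rz": 0,"hand": 1}])

```text
clock: 18.1
tcp_pos: [0.606, -0.0495, 0.0934]
orientation: [0.002, 0.726, 0.688, 0.001]
wrist_force: [6.8, -8.0, -4.6]
finger_gap: 0.0211
```

```bash
python3 plan.py 3.30 10
```

```text
t 18.1 th_meas 2.604 cmd 2.64 R 53.54 Fr(tool) -2.9 Ft -10.1 Fz -4.6 z 0.0934 gap 0.0211
fit C,r [22.74 47.89 53.2 ] res 0.1
blend off [ 0.   -0.02]
[{"x": 1.6, "y": -3.1, "z": 0, "rx": 0, "ry": 0, "rz": 0, "hand": 1}, {"x": 3.0, "y": -6.4, "z": 0, "rx": 0, "ry": 0, "rz": 0, "hand": 1}, {"x": 4.1, "y": -9.7, "z": 0, "rx": 0, "ry": 0, "rz": 0, "hand": 1}, {"x": 5.1, "y": -13.1, "z": 0, "rx": 0, "ry": 0, "rz": 0, "hand": 1}, {"x": 5.8, "y": -16.5, "z": 0, "rx": 0, "ry": 0, "rz": 0, "hand": 1}, {"x": 6.3, "y": -20.0, "z": 0, "rx": 0, "ry": 0, "rz": 0, "hand": 1}, {"x": 6.5, "y": -23.5, "z": 0, "rx": 0, "ry": 0, "rz": 0, "hand": 1}, {"x": 6.6, "y": -27.1, "z": 0, "rx": 0, "ry": 0, "rz": 0, "hand": 1}, {"x": 6.4, "y": -30.6, "z": 0, "rx": 0, "ry": 0, "rz": 0, "hand": 1}, {"x": 5.9, "y": -34.1, "z": 0, "rx": 0, "ry": 0, "rz": 0, "hand": 1}]
```

Call:
arm_command(motion=[{"x": 1.6,"y": -3.1,"z": 0,"rx": 0,"ry": 0,"rz": 0,"hand": 1},{"x": 3.0,"y": -6.4,"z": 0,"rx": 0,"ry": 0,"rz": 0,"hand": 1},{"x": 4.1,"y": -9.7,"z": 0,"rx": 0,"ry": 0,"rz": 0,"hand": 1},{"x": 5.1,"y": -13.1,"z": 0,"rx": 0,"ry": 0,"rz": 0,"hand": 1},{"x": 5.8,"y": -16.5,"z": 0,"rx": 0,"ry": 0,"rz": 0,"hand": 1},{"x": 6.3,"y": -20.0,"z": 0,"rx": 0,"ry": 0,"rz": 0,"hand": 1},{"x": 6.5,"y": -23.5,"z": 0,"rx": 0,"ry": 0,"rz": 0,"hand": 1},{"x": 6.6,"y": -27.1,"z": 0,"rx": 0,"ry": 0,"rz": 0,"hand": 1},{"x": 6.4,"y": -30.6,"z": 0,"rx": 0,"ry": 0,"rz": 0,"hand": 1},{"x": 5.9,"y": -34.1,"z": 0,"rx": 0,"ry": 0,"rz": 0,"hand": 1}])

```text
clock: 19.35
tcp_pos: [0.5707, -0.0406, 0.0933]
orientation: [0.001, 0.725, 0.688, 0.0]
wrist_force: [2.6, -4.2, -1.5]
finger_gap: 0.0208
```

```bash
python3 plan.py 3.96 10 C=22.74,47.89 r=53.2
```

```text
t 19.35 th_meas -2.986 cmd 3.3 R 53.66 Fr(tool) -4.4 Ft -2.2 Fz -1.5 z 0.0933 gap 0.0208
fit C,r [22.78 47.86 53.17] res 0.11
blend off [-0.15  0.28]
[{"x": -0.7, "y": -3.4, "z": 0, "rx": 0, "ry": 0, "rz": 0, "hand": 1}, {"x": -1.7, "y": -6.8, "z": 0, "rx": 0, "ry": 0, "rz": 0, "hand": 1}, {"x": -2.8, "y": -10.1, "z": 0, "rx": 0, "ry": 0, "rz": 0, "hand": 1}, {"x": -4.2, "y": -13.3, "z": 0, "rx": 0, "ry": 0, "rz": 0, "hand": 1}, {"x": -5.8, "y": -16.4, "z": 0, "rx": 0, "ry": 0, "rz": 0, "hand": 1}, {"x": -7.6, "y": -19.5, "z": 0, "rx": 0, "ry": 0, "rz": 0, "hand": 1}, {"x": -9.5, "y": -22.4, "z": 0, "rx": 0, "ry": 0, "rz": 0, "hand": 1}, {"x": -11.7, "y": -25.2, "z": 0, "rx": 0, "ry": 0, "rz": 0, "hand": 1}, {"x": -14.0, "y": -27.8, "z": 0, "rx": 0, "ry": 0, "rz": 0, "hand": 1}, {"x": -16.5, "y": -30.3, "z": 0, "rx": 0, "ry": 0, "rz": 0, "hand": 1}]
```

Call:
arm_command(motion=[{"x": -0.7,"y": -3.4,"z": 0,"rx": 0,"ry": 0,"rz": 0,"hand": 1},{"x": -1.7,"y": -6.8,"z": 0,"rx": 0,"ry": 0,"rz": 0,"hand": 1},{"x": -2.8,"y": -10.1,"z": 0,"rx": 0,"ry": 0,"rz": 0,"hand": 1},{"x": -4.2,"y": -13.3,"z": 0,"rx": 0,"ry": 0,"rz": 0,"hand": 1},{"x": -5.8,"y": -16.4,"z": 0,"rx": 0,"ry": 0,"rz": 0,"hand": 1},{"x": -7.6,"y": -19.5,"z": 0,"rx": 0,"ry": 0,"rz": 0,"hand": 1},{"x": -9.5,"y": -22.4,"z": 0,"rx": 0,"ry": 0,"rz": 0,"hand": 1},{"x": -11.7,"y": -25.2,"z": 0,"rx": 0,"ry": 0,"rz": 0,"hand": 1},{"x": -14.0,"y": -27.8,"z": 0,"rx": 0,"ry": 0,"rz": 0,"hand": 1},{"x": -16.5,"y": -30.3,"z": 0,"rx": 0,"ry": 0,"rz": 0,"hand": 1}])

```text
clock: 20.6
tcp_pos: [0.5388, -0.0557, 0.0931]
orientation: [0.0, 0.725, 0.688, -0.0]
wrist_force: [-0.2, -5.2, 6.0]
finger_gap: 0.0207
```

```bash
python3 plan.py 4.62 10
```

```text
t 20.6 th_meas -2.317 cmd 3.96 R 53.68 Fr(tool) -3.5 Ft 3.8 Fz 6.0 z 0.0931 gap 0.0207
fit C,r [22.79 47.86 53.16] res 0.12
blend off [-0.   -0.05]
[{"x": -2.6, "y": -2.3, "z": 0, "rx": 0, "ry": 0, "rz": 0, "hand": 1}, {"x": -5.4, "y": -4.4, "z": 0, "rx": 0, "ry": 0, "rz": 0, "hand": 1}, {"x": -8.3, "y": -6.4, "z": 0, "rx": 0, "ry": 0, "rz": 0, "hand": 1}, {"x": -11.4, "y": -8.1, "z": 0, "rx": 0, "ry": 0, "rz": 0, "hand": 1}, {"x": -14.5, "y": -9.7, "z": 0, "rx": 0, "ry": 0, "rz": 0, "hand": 1}, {"x": -17.7, "y": -11.0, "z": 0, "rx": 0, "ry": 0, "rz": 0, "hand": 1}, {"x": -21.1, "y": -12.1, "z": 0, "rx": 0, "ry": 0, "rz": 0, "hand": 1}, {"x": -24.5, "y": -13.0, "z": 0, "rx": 0, "ry": 0, "rz": 0, "hand": 1}, {"x": -27.9, "y": -13.7, "z": 0, "rx": 0, "ry": 0, "rz": 0, "hand": 1}, {"x": -31.4, "y": -14.1, "z": 0, "rx": 0, "ry": 0, "rz": 0, "hand": 1}]
```

Call:
arm_command(motion=[{"x": -2.6,"y": -2.3,"z": -0.2,"rx": 0,"ry": 0,"rz": 0,"hand": 1},{"x": -5.4,"y": -4.4,"z": -0.4,"rx": 0,"ry": 0,"rz": 0,"hand": 1},{"x": -8.3,"y": -6.4,"z": -0.4,"rx": 0,"ry": 0,"rz": 0,"hand": 1},{"x": -11.4,"y": -8.1,"z": -0.4,"rx": 0,"ry": 0,"rz": 0,"hand": 1},{"x": -14.5,"y": -9.7,"z": -0.4,"rx": 0,"ry": 0,"rz": 0,"hand": 1},{"x": -17.7,"y": -11.0,"z": -0.4,"rx": 0,"ry": 0,"rz": 0,"hand": 1},{"x": -21.1,"y": -12.1,"z": -0.4,"rx": 0,"ry": 0,"rz": 0,"hand": 1},{"x": -24.5,"y": -13.0,"z": -0.4,"rx": 0,"ry": 0,"rz": 0,"hand": 1},{"x": -27.9,"y": -13.7,"z": -0.4,"rx": 0,"ry": 0,"rz": 0,"hand": 1},{"x": -31.4,"y": -14.1,"z": -0.4,"rx": 0,"ry": 0,"rz": 0,"hand": 1}])

```text
clock: 21.85
tcp_pos: [0.5233, -0.086, 0.0931]
orientation: [-0.0, 0.725, 0.688, 0.0]
wrist_force: [0.5, -4.0, 1.6]
finger_gap: 0.021
```

```bash
python3 plan.py 5.28 10
```

```text
t 21.85 th_meas -1.67 cmd 4.62 R 53.59 Fr(tool) -1.1 Ft 3.9 Fz 1.6 z 0.0931 gap 0.021
fit C,r [22.71 47.86 53.2 ] res 0.18
blend off [0.03 0.  ]
[{"x": -3.5, "y": -0.2, "z": 0, "rx": 0, "ry": 0, "rz": 0, "hand": 1}, {"x": -7.0, "y": -0.2, "z": 0, "rx": 0, "ry": 0, "rz": 0, "hand": 1}, {"x": -10.5, "y": 0.0, "z": 0, "rx": 0, "ry": 0, "rz": 0, "hand": 1}, {"x": -14.0, "y": 0.5, "z": 0, "rx": 0, "ry": 0, "rz": 0, "hand": 1}, {"x": -17.4, "y": 1.2, "z": 0, "rx": 0, "ry": 0, "rz": 0, "hand": 1}, {"x": -20.8, "y": 2.2, "z": 0, "rx": 0, "ry": 0, "rz": 0, "hand": 1}, {"x": -24.1, "y": 3.3, "z": 0, "rx": 0, "ry": 0, "rz": 0, "hand": 1}, {"x": -27.4, "y": 4.7, "z": 0, "rx": 0, "ry": 0, "rz": 0, "hand": 1}, {"x": -30.5, "y": 6.3, "z": 0, "rx": 0, "ry": 0, "rz": 0, "hand": 1}, {"x": -33.5, "y": 8.1, "z": 0, "rx": 0, "ry": 0, "rz": 0, "hand": 1}]
```

Call:
arm_command(motion=[{"x": -3.5,"y": -0.2,"z": 0,"rx": 0,"ry": 0,"rz": 0,"hand": 1},{"x": -7.0,"y": -0.2,"z": 0,"rx": 0,"ry": 0,"rz": 0,"hand": 1},{"x": -10.5,"y": 0.0,"z": 0,"rx": 0,"ry": 0,"rz": 0,"hand": 1},{"x": -14.0,"y": 0.5,"z": 0,"rx": 0,"ry": 0,"rz": 0,"hand": 1},{"x": -17.4,"y": 1.2,"z": 0,"rx": 0,"ry": 0,"rz": 0,"hand": 1},{"x": -20.8,"y": 2.2,"z": 0,"rx": 0,"ry": 0,"rz": 0,"hand": 1},{"x": -24.1,"y": 3.3,"z": 0,"rx": 0,"ry": 0,"rz": 0,"hand": 1},{"x": -27.4,"y": 4.7,"z": 0,"rx": 0,"ry": 0,"rz": 0,"hand": 1},{"x": -30.5,"y": 6.3,"z": 0,"rx": 0,"ry": 0,"rz": 0,"hand": 1},{"x": -33.5,"y": 8.1,"z": 0,"rx": 0,"ry": 0,"rz": 0,"hand": 1}])

```text
clock: 23.1
tcp_pos: [0.5293, -0.1194, 0.0931]
orientation: [-0.001, 0.725, 0.688, 0.0]
wrist_force: [0.1, 1.4, 3.0]
finger_gap: 0.0212
```

```bash
python3 plan.py 5.94 10
```

```text
t 23.1 th_meas -1.024 cmd 5.28 R 53.35 Fr(tool) -0.7 Ft -1.2 Fz 3.0 z 0.0931 gap 0.0212
fit C,r [22.71 47.86 53.2 ] res 0.18
blend off [0.02 0.01]
[{"x": -2.9, "y": 2.0, "z": 0, "rx": 0, "ry": 0, "rz": 0, "hand": 1}, {"x": -5.7, "y": 4.1, "z": 0, "rx": 0, "ry": 0, "rz": 0, "hand": 1}, {"x": -8.3, "y": 6.5, "z": 0, "rx": 0, "ry": 0, "rz": 0, "hand": 1}, {"x": -10.7, "y": 9.0, "z": 0, "rx": 0, "ry": 0, "rz": 0, "hand": 1}, {"x": -13.0, "y": 11.7, "z": 0, "rx": 0, "ry": 0, "rz": 0, "hand": 1}, {"x": -15.1, "y": 14.5, "z": 0, "rx": 0, "ry": 0, "rz": 0, "hand": 1}, {"x": -17.0, "y": 17.4, "z": 0, "rx": 0, "ry": 0, "rz": 0, "hand": 1}, {"x": -18.7, "y": 20.5, "z": 0, "rx": 0, "ry": 0, "rz": 0, "hand": 1}, {"x": -20.2, "y": 23.7, "z": 0, "rx": 0, "ry": 0, "rz": 0, "hand": 1}, {"x": -21.5, "y": 26.9, "z": 0, "rx": 0, "ry": 0, "rz": 0, "hand": 1}]
```

Call:
arm_command(motion=[{"x": -2.9,"y": 2.0,"z": 0,"rx": 0,"ry": 0,"rz": 0,"hand": 1},{"x": -5.7,"y": 4.1,"z": 0,"rx": 0,"ry": 0,"rz": 0,"hand": 1},{"x": -8.3,"y": 6.5,"z": 0,"rx": 0,"ry": 0,"rz": 0,"hand": 1},{"x": -10.7,"y": 9.0,"z": 0,"rx": 0,"ry": 0,"rz": 0,"hand": 1},{"x": -13.0,"y": 11.7,"z": 0,"rx": 0,"ry": 0,"rz": 0,"hand": 1},{"x": -15.1,"y": 14.5,"z": 0,"rx": 0,"ry": 0,"rz": 0,"hand": 1},{"x": -17.0,"y": 17.4,"z": 0,"rx": 0,"ry": 0,"rz": 0,"hand": 1},{"x": -18.7,"y": 20.5,"z": 0,"rx": 0,"ry": 0,"rz": 0,"hand": 1},{"x": -20.2,"y": 23.7,"z": 0,"rx": 0,"ry": 0,"rz": 0,"hand": 1},{"x": -21.5,"y": 26.9,"z": 0,"rx": 0,"ry": 0,"rz": 0,"hand": 1}])

```text
clock: 24.35
tcp_pos: [0.5555, -0.143, 0.0931]
orientation: [0.0, 0.725, 0.688, -0.0]
wrist_force: [-2.5, -1.1, 2.6]
finger_gap: 0.0213
```

```bash
python3 plan.py 6.6 10
```

```text
t 24.35 th_meas -0.349 cmd 5.94 R 53.1 Fr(tool) 2.0 Ft -1.9 Fz 2.6 z 0.0931 gap 0.0213
fit C,r [22.7  47.83 53.21] res 0.16
blend off [-0.04  0.01]
[{"x": -1.1, "y": 3.4, "z": 0, "rx": 0, "ry": 0, "rz": 0, "hand": 1}, {"x": -1.9, "y": 6.8, "z": 0, "rx": 0, "ry": 0, "rz": 0, "hand": 1}, {"x": -2.5, "y": 10.2, "z": 0, "rx": 0, "ry": 0, "rz": 0, "hand": 1}, {"x": -2.9, "y": 13.7, "z": 0, "rx": 0, "ry": 0, "rz": 0, "hand": 1}, {"x": -3.1, "y": 17.2, "z": 0, "rx": 0, "ry": 0, "rz": 0, "hand": 1}, {"x": -3.0, "y": 20.7, "z": 0, "rx": 0, "ry": 0, "rz": 0, "hand": 1}, {"x": -2.7, "y": 24.2, "z": 0, "rx": 0, "ry": 0, "rz": 0, "hand": 1}, {"x": -2.2, "y": 27.7, "z": 0, "rx": 0, "ry": 0, "rz": 0, "hand": 1}, {"x": -1.4, "y": 31.1, "z": 0, "rx": 0, "ry": 0, "rz": 0, "hand": 1}, {"x": -0.5, "y": 34.5, "z": 0, "rx": 0, "ry": 0, "rz": 0, "hand": 1}]
```

Call:
arm_command(motion=[{"x": -1.1,"y": 3.4,"z": 0,"rx": 0,"ry": 0,"rz": 0,"hand": 1},{"x": -1.9,"y": 6.8,"z": 0,"rx": 0,"ry": 0,"rz": 0,"hand": 1},{"x": -2.5,"y": 10.2,"z": 0,"rx": 0,"ry": 0,"rz": 0,"hand": 1},{"x": -2.9,"y": 13.7,"z": 0,"rx": 0,"ry": 0,"rz": 0,"hand": 1},{"x": -3.1,"y": 17.2,"z": 0,"rx": 0,"ry": 0,"rz": 0,"hand": 1},{"x": -3.0,"y": 20.7,"z": 0,"rx": 0,"ry": 0,"rz": 0,"hand": 1},{"x": -2.7,"y": 24.2,"z": 0,"rx": 0,"ry": 0,"rz": 0,"hand": 1},{"x": -2.2,"y": 27.7,"z": 0,"rx": 0,"ry": 0,"rz": 0,"hand": 1},{"x": -1.4,"y": 31.1,"z": 0,"rx": 0,"ry": 0,"rz": 0,"hand": 1},{"x": -0.5,"y": 34.5,"z": 0,"rx": 0,"ry": 0,"rz": 0,"hand": 1}])

```text
clock: 25.6
tcp_pos: [0.5902, -0.1451, 0.0932]
orientation: [0.0, 0.725, 0.688, 0.0]
wrist_force: [-0.1, -2.8, 1.3]
finger_gap: 0.0209
```

```bash
python3 plan.py 7.26 10
```

```text
t 25.6 th_meas 0.319 cmd 6.6 R 52.85 Fr(tool) 2.7 Ft -0.8 Fz 1.3 z 0.0932 gap 0.0209
fit C,r [22.71 47.83 53.22] res 0.16
blend off [-0.01 -0.04]
[{"x": 1.2, "y": 3.3, "z": 0, "rx": 0, "ry": 0, "rz": 0, "hand": 1}, {"x": 2.6, "y": 6.5, "z": 0, "rx": 0, "ry": 0, "rz": 0, "hand": 1}, {"x": 4.3, "y": 9.6, "z": 0, "rx": 0, "ry": 0, "rz": 0, "hand": 1}, {"x": 6.1, "y": 12.6, "z": 0, "rx": 0, "ry": 0, "rz": 0, "hand": 1}, {"x": 8.1, "y": 15.5, "z": 0, "rx": 0, "ry": 0, "rz": 0, "hand": 1}, {"x": 10.3, "y": 18.2, "z": 0, "rx": 0, "ry": 0, "rz": 0, "hand": 1}, {"x": 12.7, "y": 20.8, "z": 0, "rx": 0, "ry": 0, "rz": 0, "hand": 1}, {"x": 15.3, "y": 23.2, "z": 0, "rx": 0, "ry": 0, "rz": 0, "hand": 1}, {"x": 18.0, "y": 25.5, "z": 0, "rx": 0, "ry": 0, "rz": 0, "hand": 1}, {"x": 20.8, "y": 27.5, "z": 0, "rx": 0, "ry": 0, "rz": 0, "hand": 1}]
```

Call:
arm_command(motion=[{"x": 1.2,"y": 3.3,"z": 0,"rx": 0,"ry": 0,"rz": 0,"hand": 1},{"x": 2.6,"y": 6.5,"z": 0,"rx": 0,"ry": 0,"rz": 0,"hand": 1},{"x": 4.3,"y": 9.6,"z": 0,"rx": 0,"ry": 0,"rz": 0,"hand": 1},{"x": 6.1,"y": 12.6,"z": 0,"rx": 0,"ry": 0,"rz": 0,"hand": 1},{"x": 8.1,"y": 15.5,"z": 0,"rx": 0,"ry": 0,"rz": 0,"hand": 1},{"x": 10.3,"y": 18.2,"z": 0,"rx": 0,"ry": 0,"rz": 0,"hand": 1},{"x": 12.7,"y": 20.8,"z": 0,"rx": 0,"ry": 0,"rz": 0,"hand": 1},{"x": 15.3,"y": 23.2,"z": 0,"rx": 0,"ry": 0,"rz": 0,"hand": 1},{"x": 18.0,"y": 25.5,"z": 0,"rx": 0,"ry": 0,"rz": 0,"hand": 1},{"x": 20.8,"y": 27.5,"z": 0,"rx": 0,"ry": 0,"rz": 0,"hand": 1}])

```text
clock: 26.85
tcp_pos: [0.6188, -0.1254, 0.0933]
orientation: [0.0, 0.725, 0.688, 0.0]
wrist_force: [3.1, -3.2, -0.9]
finger_gap: 0.0211
```

```bash
python3 plan.py 7.92 10
```

```text
t 26.85 th_meas 0.988 cmd 7.26 R 52.78 Fr(tool) 4.4 Ft -0.8 Fz -0.9 z 0.0933 gap 0.0211
fit C,r [22.75 47.82 53.23] res 0.24
blend off [-0.03 -0.02]
[{"x": 3.0, "y": 1.9, "z": 0, "rx": 0, "ry": 0, "rz": 0, "hand": 1}, {"x": 6.1, "y": 3.5, "z": 0, "rx": 0, "ry": 0, "rz": 0, "hand": 1}, {"x": 9.3, "y": 5.0, "z": 0, "rx": 0, "ry": 0, "rz": 0, "hand": 1}, {"x": 12.5, "y": 6.3, "z": 0, "rx": 0, "ry": 0, "rz": 0, "hand": 1}, {"x": 15.9, "y": 7.3, "z": 0, "rx": 0, "ry": 0, "rz": 0, "hand": 1}, {"x": 19.3, "y": 8.1, "z": 0, "rx": 0, "ry": 0, "rz": 0, "hand": 1}, {"x": 22.8, "y": 8.7, "z": 0, "rx": 0, "ry": 0, "rz": 0, "hand": 1}, {"x": 26.3, "y": 9.0, "z": 0, "rx": 0, "ry": 0, "rz": 0, "hand": 1}, {"x": 29.8, "y": 9.1, "z": 0, "rx": 0, "ry": 0, "rz": 0, "hand": 1}, {"x": 33.3, "y": 9.0, "z": 0, "rx": 0, "ry": 0, "rz": 0, "hand": 1}]
```

Call:
arm_command(motion=[{"x": 3.0,"y": 1.9,"z": 0,"rx": 0,"ry": 0,"rz": 0,"hand": 1},{"x": 6.1,"y": 3.5,"z": 0,"rx": 0,"ry": 0,"rz": 0,"hand": 1},{"x": 9.3,"y": 5.0,"z": 0,"rx": 0,"ry": 0,"rz": 0,"hand": 1},{"x": 12.5,"y": 6.3,"z": 0,"rx": 0,"ry": 0,"rz": 0,"hand": 1},{"x": 15.9,"y": 7.3,"z": 0,"rx": 0,"ry": 0,"rz": 0,"hand": 1},{"x": 19.3,"y": 8.1,"z": 0,"rx": 0,"ry": 0,"rz": 0,"hand": 1},{"x": 22.8,"y": 8.7,"z": 0,"rx": 0,"ry": 0,"rz": 0,"hand": 1},{"x": 26.3,"y": 9.0,"z": 0,"rx": 0,"ry": 0,"rz": 0,"hand": 1},{"x": 29.8,"y": 9.1,"z": 0,"rx": 0,"ry": 0,"rz": 0,"hand": 1},{"x": 33.3,"y": 9.0,"z": 0,"rx": 0,"ry": 0,"rz": 0,"hand": 1}])

```text
clock: 28.1
tcp_pos: [0.6293, -0.0945, 0.0933]
orientation: [0.001, 0.726, 0.688, -0.001]
wrist_force: [2.7, -8.4, -1.6]
finger_gap: 0.021
```

```bash
python3 plan.py 8.58 10
```

```text
t 28.1 th_meas 1.616 cmd 7.92 R 53.06 Fr(tool) 2.7 Ft -8.4 Fz -1.6 z 0.0933 gap 0.021
fit C,r [22.78 47.83 53.25] res 0.22
blend off [-0.02  0.  ]
[{"x": 3.5, "y": -0.3, "z": 0, "rx": 0, "ry": 0, "rz": 0, "hand": 1}, {"x": 7.0, "y": -0.9, "z": 0, "rx": 0, "ry": 0, "rz": 0, "hand": 1}, {"x": 10.4, "y": -1.7, "z": 0, "rx": 0, "ry": 0, "rz": 0, "hand": 1}, {"x": 13.7, "y": -2.7, "z": 0, "rx": 0, "ry": 0, "rz": 0, "hand": 1}, {"x": 17.0, "y": -4.0, "z": 0, "rx": 0, "ry": 0, "rz": 0, "hand": 1}, {"x": 20.2, "y": -5.4, "z": 0, "rx": 0, "ry": 0, "rz": 0, "hand": 1}, {"x": 23.3, "y": -7.1, "z": 0, "rx": 0, "ry": 0, "rz": 0, "hand": 1}, {"x": 26.3, "y": -9.0, "z": 0, "rx": 0, "ry": 0, "rz": 0, "hand": 1}, {"x": 29.1, "y": -11.0, "z": 0, "rx": 0, "ry": 0, "rz": 0, "hand": 1}, {"x": 31.8, "y": -13.3, "z": 0, "rx": 0, "ry": 0, "rz": 0, "hand": 1}]
```

Call:
arm_command(motion=[{"x": 3.5,"y": -0.3,"z": 0,"rx": 0,"ry": 0,"rz": 0,"hand": 1},{"x": 7.0,"y": -0.9,"z": 0,"rx": 0,"ry": 0,"rz": 0,"hand": 1},{"x": 10.4,"y": -1.7,"z": 0,"rx": 0,"ry": 0,"rz": 0,"hand": 1},{"x": 13.7,"y": -2.7,"z": 0,"rx": 0,"ry": 0,"rz": 0,"hand": 1},{"x": 17.0,"y": -4.0,"z": 0,"rx": 0,"ry": 0,"rz": 0,"hand": 1},{"x": 20.2,"y": -5.4,"z": 0,"rx": 0,"ry": 0,"rz": 0,"hand": 1},{"x": 23.3,"y": -7.1,"z": 0,"rx": 0,"ry": 0,"rz": 0,"hand": 1},{"x": 26.3,"y": -9.0,"z": 0,"rx": 0,"ry": 0,"rz": 0,"hand": 1},{"x": 29.1,"y": -11.0,"z": 0,"rx": 0,"ry": 0,"rz": 0,"hand": 1},{"x": 31.8,"y": -13.3,"z": 0,"rx": 0,"ry": 0,"rz": 0,"hand": 1}])

```text
clock: 29.35
tcp_pos: [0.6192, -0.0625, 0.0933]
orientation: [0.002, 0.726, 0.688, -0.0]
wrist_force: [6.4, -10.1, -4.1]
finger_gap: 0.0214
```

```bash
python3 plan.py 9.24 10
```

```text
t 29.35 th_meas 2.259 cmd 8.58 R 53.34 Fr(tool) -0.9 Ft -11.9 Fz -4.1 z 0.0933 gap 0.0214
fit C,r [22.78 47.82 53.25] res 0.23
blend off [-0.02 -0.01]
[{"x": 2.5, "y": -2.4, "z": 0, "rx": 0, "ry": 0, "rz": 0, "hand": 1}, {"x": 4.9, "y": -5.0, "z": 0, "rx": 0, "ry": 0, "rz": 0, "hand": 1}, {"x": 7.1, "y": -7.7, "z": 0, "rx": 0, "ry": 0, "rz": 0, "hand": 1}, {"x": 9.2, "y": -10.6, "z": 0, "rx": 0, "ry": 0, "rz": 0, "hand": 1}, {"x": 11.0, "y": -13.6, "z": 0, "rx": 0, "ry": 0, "rz": 0, "hand": 1}, {"x": 12.6, "y": -16.7, "z": 0, "rx": 0, "ry": 0, "rz": 0, "hand": 1}, {"x": 14.0, "y": -19.9, "z": 0, "rx": 0, "ry": 0, "rz": 0, "hand": 1}, {"x": 15.2, "y": -23.2, "z": 0, "rx": 0, "ry": 0, "rz": 0, "hand": 1}, {"x": 16.2, "y": -26.6, "z": 0, "rx": 0, "ry": 0, "rz": 0, "hand": 1}, {"x": 17.0, "y": -30.0, "z": 0, "rx": 0, "ry": 0, "rz": 0, "hand": 1}]
```

Call:
arm_command(motion=[{"x": 2.5,"y": -2.4,"z": 0,"rx": 0,"ry": 0,"rz": 0,"hand": 1},{"x": 4.9,"y": -5.0,"z": 0,"rx": 0,"ry": 0,"rz": 0,"hand": 1},{"x": 7.1,"y": -7.7,"z": 0,"rx": 0,"ry": 0,"rz": 0,"hand": 1},{"x": 9.2,"y": -10.6,"z": 0,"rx": 0,"ry": 0,"rz": 0,"hand": 1},{"x": 11.0,"y": -13.6,"z": 0,"rx": 0,"ry": 0,"rz": 0,"hand": 1},{"x": 12.6,"y": -16.7,"z": 0,"rx": 0,"ry": 0,"rz": 0,"hand": 1},{"x": 14.0,"y": -19.9,"z": 0,"rx": 0,"ry": 0,"rz": 0,"hand": 1},{"x": 15.2,"y": -23.2,"z": 0,"rx": 0,"ry": 0,"rz": 0,"hand": 1},{"x": 16.2,"y": -26.6,"z": 0,"rx": 0,"ry": 0,"rz": 0,"hand": 1},{"x": 17.0,"y": -30.0,"z": 0,"rx": 0,"ry": 0,"rz": 0,"hand": 1}])

```text
clock: 30.6
tcp_pos: [0.5896, -0.0422, 0.0934]
orientation: [0.001, 0.725, 0.688, 0.001]
wrist_force: [6.0, -3.5, -2.1]
finger_gap: 0.0212
```

```bash
python3 plan.py 9.9 10; python3 -c "
from h import *
p=shot('wrist','w9.png')"
```

```text
t 30.6 th_meas 2.942 cmd 9.24 R 53.58 Fr(tool) -1.9 Ft -6.7 Fz -2.1 z 0.0934 gap 0.0212
fit C,r [22.78 47.83 53.25] res 0.23
blend off [-0.01  0.02]
[{"x": 0.5, "y": -3.5, "z": 0, "rx": 0, "ry": 0, "rz": 0, "hand": 1}, {"x": 0.8, "y": -7.0, "z": 0, "rx": 0, "ry": 0, "rz": 0, "hand": 1}, {"x": 0.9, "y": -10.5, "z": 0, "rx": 0, "ry": 0, "rz": 0, "hand": 1}, {"x": 0.7, "y": -14.0, "z": 0, "rx": 0, "ry": 0, "rz": 0, "hand": 1}, {"x": 0.3, "y": -17.5, "z": 0, "rx": 0, "ry": 0, "rz": 0, "hand": 1}, {"x": -0.3, "y": -20.9, "z": 0, "rx": 0, "ry": 0, "rz": 0, "hand": 1}, {"x": -1.1, "y": -24.3, "z": 0, "rx": 0, "ry": 0, "rz": 0, "hand": 1}, {"x": -2.2, "y": -27.7, "z": 0, "rx": 0, "ry": 0, "rz": 0, "hand": 1}, {"x": -3.5, "y": -30.9, "z": 0, "rx": 0, "ry": 0, "rz": 0, "hand": 1}, {"x": -5.0, "y": -34.1, "z": 0, "rx": 0, "ry": 0, "rz": 0, "hand": 1}]
```

View pics/w9.png

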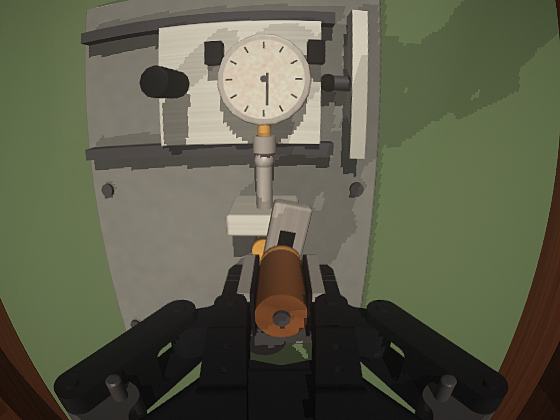

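The wrist view shows the plunger at (264,165) pressing squarely on the button at (264,140), with the carriage against its buffer at (335,83). I'll keep turning.

Call:
arm_command(motion=[{"x": 0.5,"y": -3.5,"z": 0,"rx": 0,"ry": 0,"rz": 0,"hand": 1},{"x": 0.8,"y": -7.0,"z": 0,"rx": 0,"ry": 0,"rz": 0,"hand": 1},{"x": 0.9,"y": -10.5,"z": 0,"rx": 0,"ry": 0,"rz": 0,"hand": 1},{"x": 0.7,"y": -14.0,"z": 0,"rx": 0,"ry": 0,"rz": 0,"hand": 1},{"x": 0.3,"y": -17.5,"z": 0,"rx": 0,"ry": 0,"rz": 0,"hand": 1},{"x": -0.3,"y": -20.9,"z": 0,"rx": 0,"ry": 0,"rz": 0,"hand": 1},{"x": -1.1,"y": -24.3,"z": 0,"rx": 0,"ry": 0,"rz": 0,"hand": 1},{"x": -2.2,"y": -27.7,"z": 0,"rx": 0,"ry": 0,"rz": 0,"hand": 1},{"x": -3.5,"y": -30.9,"z": 0,"rx": 0,"ry": 0,"rz": 0,"hand": 1},{"x": -5.0,"y": -34.1,"z": 0,"rx": 0,"ry": 0,"rz": 0,"hand": 1}])

```text
clock: 31.9
tcp_pos: [0.5536, -0.0453, 0.0932]
orientation: [-0.0, 0.725, 0.688, -0.0]
wrist_force: [0.0, -3.7, 2.4]
finger_gap: 0.021
```

```bash
python3 plan.py 10.56 10
```

```text
t 31.9 th_meas -2.654 cmd 9.9 R 53.85 Fr(tool) -3.4 Ft 1.6 Fz 2.4 z 0.0932 gap 0.021
fit C,r [22.77 47.84 53.26] res 0.23
blend off [0.   0.01]
[{"x": -1.7, "y": -3.1, "z": 0, "rx": 0, "ry": 0, "rz": 0, "hand": 1}, {"x": -3.6, "y": -6.0, "z": 0, "rx": 0, "ry": 0, "rz": 0, "hand": 1}, {"x": -5.7, "y": -8.8, "z": 0, "rx": 0, "ry": 0, "rz": 0, "hand": 1}, {"x": -8.0, "y": -11.5, "z": 0, "rx": 0, "ry": 0, "rz": 0, "hand": 1}, {"x": -10.4, "y": -14.0, "z": 0, "rx": 0, "ry": 0, "rz": 0, "hand": 1}, {"x": -13.1, "y": -16.4, "z": 0, "rx": 0, "ry": 0, "rz": 0, "hand": 1}, {"x": -15.8, "y": -18.5, "z": 0, "rx": 0, "ry": 0, "rz": 0, "hand": 1}, {"x": -18.7, "y": -20.5, "z": 0, "rx": 0, "ry": 0, "rz": 0, "hand": 1}, {"x": -21.7, "y": -22.3, "z": 0, "rx": 0, "ry": 0, "rz": 0, "hand": 1}, {"x": -24.9, "y": -23.9, "z": 0, "rx": 0, "ry": 0, "rz": 0, "hand": 1}]
```

Call:
arm_command(motion=[{"x": -1.7,"y": -3.1,"z": 0,"rx": 0,"ry": 0,"rz": 0,"hand": 1},{"x": -3.6,"y": -6.0,"z": 0,"rx": 0,"ry": 0,"rz": 0,"hand": 1},{"x": -5.7,"y": -8.8,"z": 0,"rx": 0,"ry": 0,"rz": 0,"hand": 1},{"x": -8.0,"y": -11.5,"z": 0,"rx": 0,"ry": 0,"rz": 0,"hand": 1},{"x": -10.4,"y": -14.0,"z": 0,"rx": 0,"ry": 0,"rz": 0,"hand": 1},{"x": -13.1,"y": -16.4,"z": 0,"rx": 0,"ry": 0,"rz": 0,"hand": 1},{"x": -15.8,"y": -18.5,"z": 0,"rx": 0,"ry": 0,"rz": 0,"hand": 1},{"x": -18.7,"y": -20.5,"z": 0,"rx": 0,"ry": 0,"rz": 0,"hand": 1},{"x": -21.7,"y": -22.3,"z": 0,"rx": 0,"ry": 0,"rz": 0,"hand": 1},{"x": -24.9,"y": -23.9,"z": 0,"rx": 0,"ry": 0,"rz": 0,"hand": 1}])

```text
clock: 33.15
tcp_pos: [0.5287, -0.0691, 0.0931]
orientation: [0.0, 0.725, 0.688, -0.0]
wrist_force: [1.0, -5.3, 2.0]
finger_gap: 0.0209
```

```bash
python3 plan.py 11.22 10
```

```text
t 33.15 th_meas -2.003 cmd 10.56 R 53.73 Fr(tool) -3.4 Ft 4.2 Fz 2.0 z 0.0931 gap 0.0209
fit C,r [22.77 47.84 53.26] res 0.23
blend off [-0.01 -0.04]
[{"x": -3.2, "y": -1.4, "z": 0, "rx": 0, "ry": 0, "rz": 0, "hand": 1}, {"x": -6.5, "y": -2.5, "z": 0, "rx": 0, "ry": 0, "rz": 0, "hand": 1}, {"x": -9.9, "y": -3.5, "z": 0, "rx": 0, "ry": 0, "rz": 0, "hand": 1}, {"x": -13.3, "y": -4.2, "z": 0, "rx": 0, "ry": 0, "rz": 0, "hand": 1}, {"x": -16.8, "y": -4.7, "z": 0, "rx": 0, "ry": 0, "rz": 0, "hand": 1}, {"x": -20.3, "y": -4.9, "z": 0, "rx": 0, "ry": 0, "rz": 0, "hand": 1}, {"x": -23.8, "y": -4.9, "z": 0, "rx": 0, "ry": 0, "rz": 0, "hand": 1}, {"x": -27.3, "y": -4.7, "z": 0, "rx": 0, "ry": 0, "rz": 0, "hand": 1}, {"x": -30.8, "y": -4.3, "z": 0, "rx": 0, "ry": 0, "rz": 0, "hand": 1}, {"x": -34.2, "y": -3.6, "z": 0, "rx": 0, "ry": 0, "rz": 0, "hand": 1}]
```

Call:
arm_command(motion=[{"x": -3.2,"y": -1.4,"z": 0,"rx": 0,"ry": 0,"rz": 0,"hand": 1},{"x": -6.5,"y": -2.5,"z": 0,"rx": 0,"ry": 0,"rz": 0,"hand": 1},{"x": -9.9,"y": -3.5,"z": 0,"rx": 0,"ry": 0,"rz": 0,"hand": 1},{"x": -13.3,"y": -4.2,"z": 0,"rx": 0,"ry": 0,"rz": 0,"hand": 1},{"x": -16.8,"y": -4.7,"z": 0,"rx": 0,"ry": 0,"rz": 0,"hand": 1},{"x": -20.3,"y": -4.9,"z": 0,"rx": 0,"ry": 0,"rz": 0,"hand": 1},{"x": -23.8,"y": -4.9,"z": 0,"rx": 0,"ry": 0,"rz": 0,"hand": 1},{"x": -27.3,"y": -4.7,"z": 0,"rx": 0,"ry": 0,"rz": 0,"hand": 1},{"x": -30.8,"y": -4.3,"z": 0,"rx": 0,"ry": 0,"rz": 0,"hand": 1},{"x": -34.2,"y": -3.6,"z": 0,"rx": 0,"ry": 0,"rz": 0,"hand": 1}])

```text
clock: 34.4
tcp_pos: [0.5235, -0.1027, 0.0931]
orientation: [-0.0, 0.725, 0.688, 0.0]
wrist_force: [0.9, -3.0, 1.9]
finger_gap: 0.0208
```

```bash
python3 plan.py 11.88 10
```

```text
t 34.4 th_meas -1.356 cmd 11.22 R 53.49 Fr(tool) -0.4 Ft 3.1 Fz 1.9 z 0.0931 gap 0.0208
fit C,r [22.75 47.83 53.27] res 0.24
blend off [0.03 0.05]
[{"x": -3.4, "y": 0.9, "z": 0, "rx": 0, "ry": 0, "rz": 0, "hand": 1}, {"x": -6.7, "y": 2.0, "z": 0, "rx": 0, "ry": 0, "rz": 0, "hand": 1}, {"x": -10.0, "y": 3.3, "z": 0, "rx": 0, "ry": 0, "rz": 0, "hand": 1}, {"x": -13.2, "y": 4.9, "z": 0, "rx": 0, "ry": 0, "rz": 0, "hand": 1}, {"x": -16.2, "y": 6.6, "z": 0, "rx": 0, "ry": 0, "rz": 0, "hand": 1}, {"x": -19.1, "y": 8.6, "z": 0, "rx": 0, "ry": 0, "rz": 0, "hand": 1}, {"x": -21.9, "y": 10.7, "z": 0, "rx": 0, "ry": 0, "rz": 0, "hand": 1}, {"x": -24.6, "y": 13.0, "z": 0, "rx": 0, "ry": 0, "rz": 0, "hand": 1}, {"x": -27.0, "y": 15.5, "z": 0, "rx": 0, "ry": 0, "rz": 0, "hand": 1}, {"x": -29.4, "y": 18.1, "z": 0, "rx": 0, "ry": 0, "rz": 0, "hand": 1}]
```

Call:
arm_command(motion=[{"x": -3.4,"y": 0.9,"z": 0,"rx": 0,"ry": 0,"rz": 0,"hand": 1},{"x": -6.7,"y": 2.0,"z": 0,"rx": 0,"ry": 0,"rz": 0,"hand": 1},{"x": -10.0,"y": 3.3,"z": 0,"rx": 0,"ry": 0,"rz": 0,"hand": 1},{"x": -13.2,"y": 4.9,"z": 0,"rx": 0,"ry": 0,"rz": 0,"hand": 1},{"x": -16.2,"y": 6.6,"z": 0,"rx": 0,"ry": 0,"rz": 0,"hand": 1},{"x": -19.1,"y": 8.6,"z": 0,"rx": 0,"ry": 0,"rz": 0,"hand": 1},{"x": -21.9,"y": 10.7,"z": 0,"rx": 0,"ry": 0,"rz": 0,"hand": 1},{"x": -24.6,"y": 13.0,"z": 0,"rx": 0,"ry": 0,"rz": 0,"hand": 1},{"x": -27.0,"y": 15.5,"z": 0,"rx": 0,"ry": 0,"rz": 0,"hand": 1},{"x": -29.4,"y": 18.1,"z": 0,"rx": 0,"ry": 0,"rz": 0,"hand": 1}])

```text
clock: 35.65
tcp_pos: [0.5401, -0.1332, 0.0931]
orientation: [-0.0, 0.725, 0.688, -0.0]
wrist_force: [-2.2, 0.3, 2.7]
finger_gap: 0.0209
```

```bash
python3 plan.py 12.57 10
```

```text
t 35.65 th_meas -0.694 cmd 11.88 R 53.31 Fr(tool) 1.3 Ft -1.8 Fz 2.7 z 0.0931 gap 0.0209
fit C,r [22.74 47.82 53.28] res 0.24
blend off [-0.03 -0.04]
[{"x": -2.2, "y": 2.9, "z": 0, "rx": 0, "ry": 0, "rz": 0, "hand": 1}, {"x": -4.2, "y": 6.0, "z": 0, "rx": 0, "ry": 0, "rz": 0, "hand": 1}, {"x": -6.0, "y": 9.2, "z": 0, "rx": 0, "ry": 0, "rz": 0, "hand": 1}, {"x": -7.6, "y": 12.5, "z": 0, "rx": 0, "ry": 0, "rz": 0, "hand": 1}, {"x": -8.9, "y": 15.9, "z": 0, "rx": 0, "ry": 0, "rz": 0, "hand": 1}, {"x": -10.0, "y": 19.4, "z": 0, "rx": 0, "ry": 0, "rz": 0, "hand": 1}, {"x": -10.9, "y": 23.0, "z": 0, "rx": 0, "ry": 0, "rz": 0, "hand": 1}, {"x": -11.5, "y": 26.6, "z": 0, "rx": 0, "ry": 0, "rz": 0, "hand": 1}, {"x": -11.9, "y": 30.3, "z": 0, "rx": 0, "ry": 0, "rz": 0, "hand": 1}, {"x": -12.0, "y": 33.9, "z": 0, "rx": 0, "ry": 0, "rz": 0, "hand": 1}]
```

Call:
arm_command(motion=[{"x": -2.2,"y": 2.9,"z": 0,"rx": 0,"ry": 0,"rz": 0,"hand": 1},{"x": -4.2,"y": 6.0,"z": 0,"rx": 0,"ry": 0,"rz": 0,"hand": 1},{"x": -6.0,"y": 9.2,"z": 0,"rx": 0,"ry": 0,"rz": 0,"hand": 1},{"x": -7.6,"y": 12.5,"z": 0,"rx": 0,"ry": 0,"rz": 0,"hand": 1},{"x": -8.9,"y": 15.9,"z": 0,"rx": 0,"ry": 0,"rz": 0,"hand": 1},{"x": -10.0,"y": 19.4,"z": 0,"rx": 0,"ry": 0,"rz": 0,"hand": 1},{"x": -10.9,"y": 23.0,"z": 0,"rx": 0,"ry": 0,"rz": 0,"hand": 1},{"x": -11.5,"y": 26.6,"z": 0,"rx": 0,"ry": 0,"rz": 0,"hand": 1},{"x": -11.9,"y": 30.3,"z": 0,"rx": 0,"ry": 0,"rz": 0,"hand": 1},{"x": -12.0,"y": 33.9,"z": 0,"rx": 0,"ry": 0,"rz": 0,"hand": 1}])

```text
clock: 36.9
tcp_pos: [0.5737, -0.147, 0.0932]
orientation: [0.0, 0.725, 0.688, -0.0]
wrist_force: [-1.1, -3.2, 1.2]
finger_gap: 0.0207
```

Call:
arm_command(motion=[{"x": 0,"y": 1.8,"z": 0,"rx": 0,"ry": 0,"rz": 0,"hand": 1},{"x": 0,"y": 2.5,"z": 0,"rx": 0,"ry": 0,"rz": 0,"hand": 1},{"x": 0,"y": 2.5,"z": 0,"rx": 0,"ry": 0,"rz": 0,"hand": 1},{"x": 0,"y": 2.5,"z": 0,"rx": 0,"ry": 0,"rz": 0,"hand": 0.7},{"x": 0,"y": 2.5,"z": 0,"rx": 0,"ry": 0,"rz": 0,"hand": 0.2},{"x": 0,"y": 2.5,"z": 0,"rx": 0,"ry": 0,"rz": 0,"hand": -0.3},{"x": 0,"y": 2.5,"z": 0,"rx": 0,"ry": 0,"rz": 0,"hand": -0.8},{"x": 0,"y": 2.5,"z": 0,"rx": 0,"ry": 0,"rz": 0,"hand": -1}])

```text
clock: 37.9
tcp_pos: [0.5757, -0.1466, 0.0932]
orientation: [-0.0, 0.725, 0.688, 0.0]
wrist_force: [0.1, 0.2, 0.9]
finger_gap: 0.0852
```

```bash
python3 -c "
from h import *
p=shot('wrist','w10.png')
s=get_state(); print(s['tcp_pos'],s['clock'],s['wrist_force'],s['finger_gap'])"
```

```text
[ 0.57575544 -0.14670663  0.09315972] 37.95 [ 0.03876061  0.37303763 -0.21625122] 0.08566274541468019
```

View pics/w10.png

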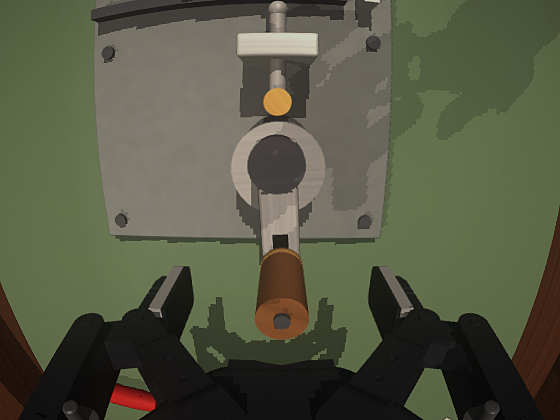

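The fingers are open and clear of the handle. The crank arm points straight down in the picture, away from the stopwatch: hub (276,165), handle top (282,320). Next I'll lift away and check the whole scene.

Call:
arm_command(motion=[{"x": 0,"y": 0,"z": -15,"rx": 0,"ry": 0,"rz": 0,"hand": -1},{"x": 0,"y": 0,"z": -45,"rx": 0,"ry": 0,"rz": 0,"hand": -1},{"x": 0,"y": 0,"z": -85,"rx": 0,"ry": 0,"rz": 0,"hand": -1},{"x": -10,"y": -5,"z": -125,"rx": 0,"ry": 0,"rz": 0,"hand": -1},{"x": -50,"y": -25,"z": -150,"rx": 0,"ry": 0,"rz": 0,"hand": -1},{"x": -100,"y": -60,"z": -150,"rx": 0,"ry": 0,"rz": 0,"hand": -1},{"x": -145,"y": -95,"z": -150,"rx": 0,"ry": 0,"rz": 0,"hand": -1},{"x": -180,"y": -130,"z": -150,"rx": 0,"ry": 0,"rz": 0,"hand": -1},{"x": -190,"y": -140,"z": -150,"rx": 0,"ry": 0,"rz": 0,"hand": -1}])

```text
clock: 39.08
tcp_pos: [0.4243, -0.3311, 0.2445]
orientation: [0.001, 0.727, 0.687, -0.0]
wrist_force: [0.7, 0.3, 0.5]
finger_gap: 0.0855
```

```bash
python3 -c "
from h import *
p=shot('top','t11.png'); cv2.imwrite('pics/t11z.png',cv2.resize(p['image'][140:290,210:460,::-1],None,fx=3.2,fy=3.2,interpolation=cv2.INTER_CUBIC))
for q in ['loupe','oil_jar','driver','carriage_post']:
    for a in finder.find_in(p,q)[:1]: print(q,a['at'],w(p,*a['at']).round(3))
p=shot('side','s11.png')
print(get_state()['clock'])"
```

```text
loupe [140.8, 166.6] [0.656 0.349 0.031]
oil_jar [433.9, 194.4] [ 0.6   -0.388  0.052]
driver [423.5, 276.2] [ 0.398 -0.367  0.026]
carriage_post [251.9, 203.3] [0.568 0.063 0.043]
39.375
```

View pics/t11z.png

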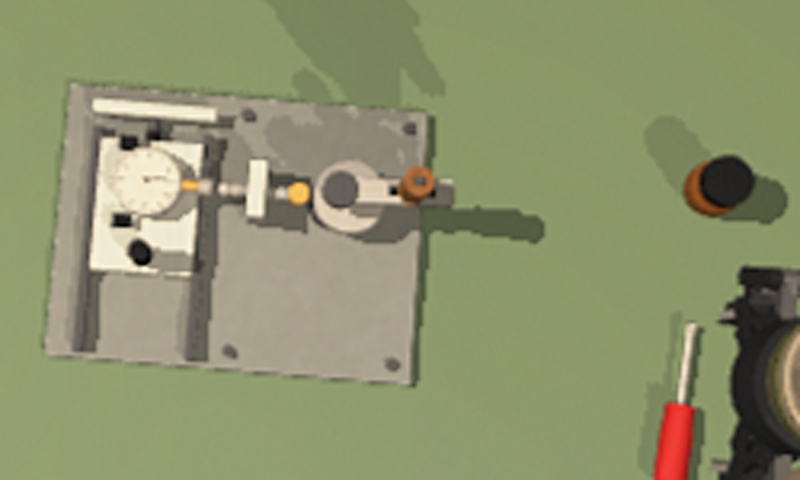

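View pics/s11.png

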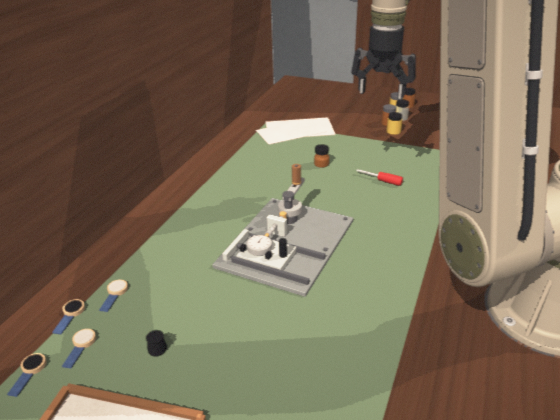

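```bash
python3 -c "
from h import *
hand_in(); print(get_state()['clock'])"
```

```text
the job is handed in; nothing more can be done
the job is handed in; nothing more can be done
```

The job is done and handed in at about 39 s, inside the 72 s limit. The hand-in gives no verdict, so what follows is from my own checks.

- **Carriage:** I pushed the post from behind with the shut fingers until the force rose from about 3 N to 11 N. The fingertips had by then moved only a few tenths of a millimetre past the point where the buffer bit. After I let go it stayed home, with the button in line with the plunger. The last top view shows the post where it was after the push.
- **Crank:** I held the handle with the yaw unchanged and turned it two turns counter-clockwise at about 0.53 rad/s. The circle's radius came out at 53.3 mm from the forces felt.
    - **Forces at the handle:** At the readings, taken once per 1.25 s call, the pull along the radius stayed within 4.5 N, about 0.7 mm of pin bend. The push round the circle peaked at about 12 N at the heavy point. The crank angle kept within 0.04 rad of the command.
    - **Button press:** I saw the plunger on the button only near the top of the second turn, in the wrist camera. I did not photograph the first press.
- **Parked state:** The handle points straight away from the stopwatch, about 0.05 rad past two full turns. The gripper is open and well clear.
- **Bystanders:** The loupe, oil jar and screwdriver came out within about 5 mm of their first positions, which is camera noise. Nothing in the pictures looks moved.

No check failed. The visual estimates of the starting crank angle differed slightly, −0.44 against −0.53 rad. That does not matter, because the handle was held by its measured position and the final pointing was confirmed in the pictures.

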